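# Tidy the shoe cabinet top: keys, shoe care and deodorizer back where each kind belongs

### The arm

A 6-joint arm with a two-finger parallel gripper is mounted at the origin on the work surface. World frame = base frame: x ahead of the robot, y to its left, z up, the work surface at z = 0. Lengths are in m, angles in rad, forces in N, time in s.
With the tool pointing down it reaches from about 0.35 to 0.775 m from the base axis. Payload 5.5 kg.
Tool frame: the origin (TCP) lies midway between the tips of the shut fingers; the grasp point (between the pads) lies 19 mm behind it; z points along the fingers, x is the direction in which the jaws open and shut, and the axes are right-handed (so a half turn about z gives the same grasp; the last joint's range is limited). The gripper opens to 85 mm and grips with 20 to 120 N. Pads are 22 mm wide; open, the fingers measure 114 mm over their backs; the gripper's body (76 mm by 85 mm) begins 54 mm behind the grasp point. The pads swing forward as they close: fully open they stand 13 mm farther back than shut.
Start: joints at [-1.255, 0.313, 0.046, 1.304, 0, 1.431], TCP at [0.253, -0.516, 0.202] pointing down, gripper open.
Joint ranges: [-2.76, 2.76], [-0.86, 1.69], [-1.03, 1.26], [-2.2, 2.34], [-1.47, 1.5], [-3.14, 3.14]. Speed limits (rad/s): [2.57, 2.57, 3.14, 3.14, 3.14, 3.14].

### API

Orientations are given as a unit quaternion [w, x, y, z].
In Python, from rig import env gives the robot as it stands.
- The arm moves only by the shell command python3 -m pendant 'ROWS'. ROWS is JSON, a list that holds one entry, the list of rows, each a list of 7 numbers: the opening, from 0 (shut) to 1 (fully open), then the shift along the tool's x, y, z in cm, then the turn, a rotation vector about the tool's x, y, z in degrees. In form: [[[jaw, tx, ty, tz, wx, wy, wz], ...]]. A call has 1 to 8 rows; each row shifts and turns the pose as measured when the row begins, along the tool's axes as they then stand; what a row does not reach is not made up. A row lasts 1/8 s, in which the tool goes at most 62.5 mm and 10.7 degrees, less where a joint would pass 70% of its speed; a pose out of reach is approached as far as the arm can. A call with a gripper value outside its range is refused whole. The fingers move at their own pace and stop on an object; the grip force is fixed at half the most. Time passes only in rows, so rows that do not move let the fingers close. It gives the time, the measured TCP pose, the force and the opening at its end, in the units of the state.
- env.observe(): the state, without advancing time (a new reading comes with each control period).
- env.snapshot(name): name is "side" or "top"; returns a dict with "image" (480x640x3 uint8, blue, green, red), "depth" (480x640 float32, m along the optical axis (not along the pixel's ray), 0 where there is no reading), "camera_matrix" (3x3 intrinsics, pixels), "eye" and "orientation" of the camera in the world. Camera axes: x right, y up, looking along -z (the intrinsics and any distortion apply to the point x, -y, -z); pixel columns grow to the right and rows downward; lengths in m; the calibration is good to about 2 mm. A picture is of the moment at which its call begins.
- env.close_job(): hands the job in, once; it reports no verdict.
The state is a dict: "time": time; "qpos": joint angles; "joint_velocities": joint speeds; "effort": joint torques, N m; "tcp_pos": TCP position; "eef_rot": TCP orientation; "ft_force": force on the tool from outside, world axes, zero at the start; "wrist_torque": the same for the moment, N m; "width": finger opening in m.
Only numpy, scipy, OpenCV 4.12 (cv2) and the standard library are available. Lean on these libraries where they do the work, as an engineer would, in place of code of your own. Each camera call takes 0.05 s, during which the arm holds its last target.

### The job

Tidy the top of the shoe cabinet: lay both keys flat in the frosted glass tray, side by side and not dropped in from a height; put the polish tin (lid up) and the shoe brush (bristles down) into the oak shoe-care box, each in a bay of its own, whichever you like; and lay the pale green deodorizer case flat, vents up, in the white shelf bin. Leave the shoe stretcher and the potted plant where they are.

Things in the scene. Friction and masses are not known exactly. Their poses are not given: they have to be found in the camera images.
- key_red_c (a point): A steel key lying flat: a rectangular red plastic-covered head 34 mm long, 28 mm wide and 11 mm thick, and a steel blade (8 mm wide, 3 mm thick, clear of the surface) that reaches 55 mm from the head's centre. Mass about 30 g. This point is the centre of the head, half-way up (5.5 mm above its underside); x points along the blade to its tip, z up.
- key_black_c (a point): A second steel key lying flat: a rectangular black plastic-covered head 34 mm long, 28 mm wide and 11 mm thick, and a steel blade (8 mm wide, 3 mm thick, clear of the surface) that reaches 55 mm from the head's centre. Mass about 30 g. This point is the centre of the head, half-way up (5.5 mm above its underside); x points along the blade to its tip, z up.
- tin_c (a point): A round, closed tin of shoe polish, 60 mm in diameter and 22 mm high, bare metal below and dark blue lid on top, lid upward. Mass about 90 g. This point is its centre, half-way up (11 mm above its underside); z is up through the lid.
- brush_c (a point): Shoe brush standing on its black bristles (a stiff block 112 x 34 mm, 34 mm high); brown wooden back on top, 120 mm long, 40 mm wide, 22 mm thick; 55 mm high in all. About 120 g. This point is its centre, half-way up (27.5 mm above its underside); x along its length, z up.
- deodorizer_c (a point): A pale green plastic deodorizer case with dark green vent slots on its top, 100 mm long, 48 mm wide, 26 mm high, lying flat. Mass about 110 g. This point is its centre, half-way up (13 mm above its underside); x runs along its length, z up.
- tray: Low frosted-glass key tray (pale blue-grey), fixed. Outside 140 mm (its x) by 190 mm (its y), rim 16 mm high and 6 mm thick all round, so inside 128 x 178 mm; inner floor 6 mm above the cabinet top. Origin: centre of its underside, on the cabinet top; z up.
- care_box: Open oak shoe-care box, dark grey felt floors, fixed. Outside 160 (its x) by 220 mm (its y), walls 28 mm high, 6 mm thick. A divider 6 mm thick, 28 mm high, along its x through the middle makes two equal bays 148 (x) by 101 mm (y), centred at y = +53.5 and -53.5 mm. Bay floors 6 mm above the cabinet top. Origin: centre of its underside, on the cabinet top; z up.
- bin: White plastic shelf bin out of the shoe cabinet, open on top, grey vent slots, fixed. Outside 160 mm (its x) by 200 mm (its y), walls 45 mm high and 4 mm thick, floor 4 mm thick, so inside 152 x 192 mm. Origin: centre of its underside, on the cabinet top; z up.
- stretcher_c (a point): Dark grey-blue plastic shoe stretcher (toe block, steel spindle, heel block, T-handle), about 260 mm long, 57 mm wide, 40 mm high, lying at the right-hand (-y) side of the work; a loose bystander. This point is on its spindle axis near mid-length, 20 mm above the cabinet top; x along it to the toe, z up.
- plant_c (a point): A small succulent in a terracotta pot, pot 84 mm across at the rim and 70 mm high, about 125 mm high in all; a bystander, loose, at the left-hand (+y) side of the work. This point is on the pot's axis, 35 mm above the cabinet top; z up.
Mind the look-alikes: they are no part of the job. Of the things that look like the part that bears key_red_c, the smallest one is meant.

How it is judged:
At the end, for the whole second after the job is handed in: Keys flat on the glass tray's floor, tin (lid up) and brush (bristles down) flat on the floors of different bays of the oak box, deodorizer flat on the bin's floor: all within 0.12 rad and 4 mm of resting height, at rest; stretcher and plant moved under 30 mm (x of key_red_c in the frame of tray between -0.06 and 0.06 m and y of key_red_c in the frame of tray between -0.085 and 0.085 m and z of key_red_c in the frame of tray between 0.008 and 0.0155 m and angle between each of key_red_c, key_black_c, deodorizer_c, tin_c, brush_c's own z axis and vertical below 0.12 rad and linear speed of each of key_red, key_black, deodorizer, tin, brush below 0.02 m/s and x of key_black_c in the frame of tray between -0.06 and 0.06 m and y of key_black_c in the frame of tray between -0.085 and 0.085 m and z of key_black_c in the frame of tray between 0.008 and 0.0155 m and x of deodorizer_c in the frame of bin between -0.072 and 0.072 m and y of deodorizer_c in the frame of bin between -0.092 and 0.092 m and z of deodorizer_c in the frame of bin between 0.012 and 0.021 m and x of tin_c in the frame of care_box between -0.07 and 0.07 m and z of tin_c in the frame of care_box between 0.012 and 0.021 m and x of brush_c in the frame of care_box between -0.07 and 0.07 m and z of brush_c in the frame of care_box between 0.0285 and 0.0375 m and ((y of tin_c in the frame of care_box between 0.012 and 0.105 m and y of brush_c in the frame of care_box between -0.105 and -0.012 m) or (y of tin_c in the frame of care_box between -0.105 and -0.012 m and y of brush_c in the frame of care_box between 0.012 and 0.105 m)) and distance of each of stretcher_c, plant_c from where it was at the start of the episode below 0.03 m); the robot touches nothing.
It fails at once if the shoe stretcher or the plant is pushed more than 30 mm (not (distance of stretcher_c from where it was at the start of the episode below 0.03 m) or not (distance of plant_c from where it was at the start of the episode below 0.03 m)).
It fails at once if a key hits the glass tray after a fall of more than about 40 mm (faster than 0.9 m/s there) ((horizontal distance between key_red_c and tray below 0.11 m and height (world z) of key_red_c below 0.05 m and linear speed of key_red above 0.9 m/s) or (horizontal distance between key_black_c and tray below 0.11 m and height (world z) of key_black_c below 0.05 m and linear speed of key_black above 0.9 m/s)).
It also fails if it takes over 128 s, if anything falls off the work surface, if the arm or the gripper's body presses on something with over 40 N, if the wrist force passes 120 N, or if a joint passes its speed limit or range.

## Working session

There is one attempt and no reset: what is moved stays moved. The work goes in short steps, Python scripts to look and compute and a shell command to move; the robot and the scene stay as the last step left them, time stands still between calls to the robot, and variables do not carry over. Pictures are saved under pics/ and viewed, and the job is handed in when it is done.

```bash
ls; mkdir -p pics; cat > h.py <<'E'
import numpy as np, cv2
from rig import env
from scipy.spatial.transform import Rotation as R
def rot(q): return R.from_quat([q[1],q[2],q[3],q[0]]).as_matrix()
def snap(n,f=None):
    s=env.snapshot(n)
    if f: cv2.imwrite('pics/'+f,s['image'])
    np.savez('last_%s.npz'%n,**{k:np.asarray(v) for k,v in s.items()})
    return s
def load(n): return np.load('last_%s.npz'%n)
def cloud(s):
    K=s['camera_matrix'];d=s['depth'];v,u=np.mgrid[:480,:640]
    p=np.stack([(u-K[0,2])/K[0,0]*d,-(v-K[1,2])/K[1,1]*d,-d],-1)
    return p@rot(s['orientation']).T+s['eye']
def plane(s,u,v,z):
    K=s['camera_matrix'];r=rot(s['orientation'])@np.array([(u-K[0,2])/K[0,0],-(v-K[1,2])/K[1,1],-1])
    return s['eye']+r*(z-s['eye'][2])/r[2]
E
python3 - <<'E'
from h import *
print(env.observe())
for n in('top','side'):
    s=snap(n,n+'0.png'); print(n,s['eye'],s['orientation'],s['camera_matrix'],[k for k in s])
E
```

```text
pics
{'time': 0.0, 'qpos': array([-1.25458858e+00,  3.13966658e-01,  4.49785791e-02,  1.30357995e+00,
       -1.51343618e-05,  1.43120050e+00]), 'joint_velocities': array([ 0.00088479, -0.00185799,  0.00076684,  0.00064162, -0.00065045,
       -0.00010718]), 'effort': array([-6.09965282e-04, -4.80629575e+01,  2.98531294e+01,  1.92913658e-02,
       -2.23203356e-04, -2.41269341e-06]), 'tcp_pos': array([ 0.25292038, -0.51576925,  0.20062794]), 'eef_rot': array([-5.62907019e-04,  8.48582015e-01, -5.29063114e-01, -6.84051466e-04]), 'ft_force': array([-1.12207638, -0.65137193, -0.96075044]), 'wrist_torque': array([-0.01651632, -0.01404891,  0.01677681]), 'width': 0.08489527519118022}
top [0.29843909 0.02077471 1.35260766] [-0.7033712  -0.0414555   0.0519093   0.70771168] [[571.9697191    0.         321.50991155]
 [  0.         571.9697191  242.84218018]
 [  0.           0.           1.        ]] ['image', 'depth', 'camera_matrix', 'eye', 'orientation']
side [ 0.07192582 -0.8344016   0.60894124] [ 0.85263737  0.47865767 -0.10107756 -0.1835202 ] [[452.69786028   0.         313.87356195]
 [  0.         452.69786028 239.84114462]
 [  0.           0.           1.        ]] ['image', 'depth', 'camera_matrix', 'eye', 'orientation']
```

View pics/top0.png

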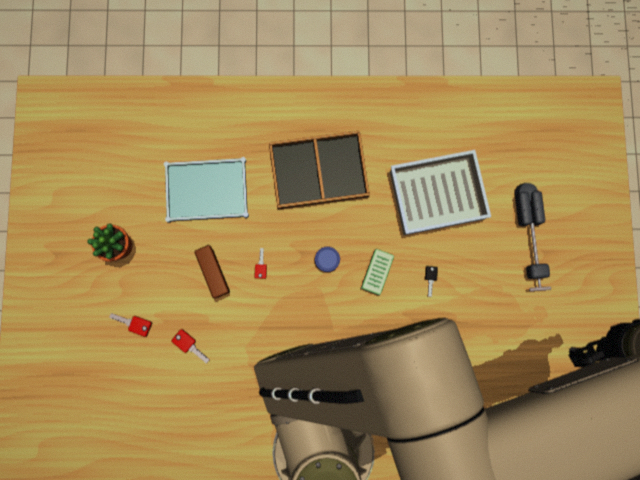

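View pics/side0.png

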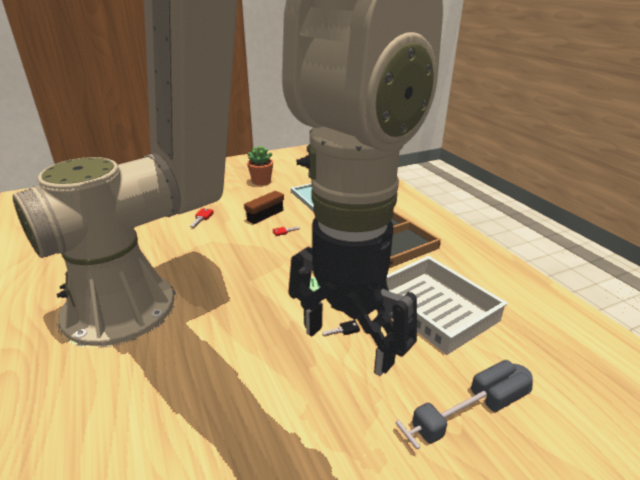

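The top view shows three red keys, at (140,326), (184,341) and (260,271). The others are black key (431,273), tin (327,259), brush (211,272) and deodorizer (377,272). The three containers lie above them. Next: close crop and measurements.

```bash
python3 - <<'E'
from h import *
s=load('top');im=s['image'];P=cloud(s)
crop=im[235:375,95:295];cv2.imwrite('pics/crop0.png',cv2.resize(crop,None,fx=4,fy=4,interpolation=cv2.INTER_CUBIC))
hsv=cv2.cvtColor(im,cv2.COLOR_BGR2HSV)
def meas(name,mask,box,z,minpix=20):
    m=np.zeros((480,640),np.uint8);u0,v0,u1,v1=box;m[v0:v1,u0:u1]=mask[v0:v1,u0:u1]
    vv,uu=np.nonzero(m)
    pts=np.array([plane(s,u,v,z) for u,v in zip(uu,vv)])[:,:2]
    (c,sz,a)=cv2.minAreaRect((pts*1000).astype(np.float32))
    zz=P[...,2][m>0]
    b=cv2.boxPoints((c,sz,a));e=b[1]-b[0];f=b[2]-b[1];l=e if np.hypot(*e)>np.hypot(*f) else f
    print(name,len(vv),'c',np.round(c,1),'mean',np.round(pts.mean(0)*1000,1),'sz',np.round(sz,1),'longaxis deg',round(np.degrees(np.arctan2(l[1],l[0])),1),'z',np.round(np.percentile(zz,[5,50,95])*1000,1))
H,S,V=[hsv[...,i].astype(int) for i in range(3)]
red=((H<6)|(H>172))&(S>180)&(V>80)
meas('redA',red,(125,310,155,340),.011);meas('redB',red,(168,325,200,355),.011);meas('redC',red,(250,258,272,284),.011)
meas('tin',(H>105)&(H<130)&(S>90),(310,242,345,276),.022)
meas('brush',(H<15)&(S>100)&(V<150),(185,235,240,305),.055)
meas('deod',(H>38)&(H<85),(355,240,400,300),.026)
meas('black',(V<70),(420,262,442,284),.011)
steel=(S<90)&(V>90)
meas('bladeC',steel,(252,245,270,264),.006);meas('bladeBl',steel,(424,279,440,300),.006)
for n,z,px in (('tray',.016,[(166,163),(245,158),(247,216),(169,221)]),('box',.028,[(270,143),(359,132),(369,196),(278,208)]),('bin',.045,[(391,168),(474,152),(489,215),(405,235)])):
    q=np.array([plane(s,u,v,z)[:2] for u,v in px])*1000
    d=q-np.roll(q,-1,0)
    print(n,np.round(q.mean(0),1),np.round(np.hypot(*d.T)),np.round(np.degrees(np.arctan2(-d[:,1],-d[:,0])),1))
E
```

```text
redA 274 c [285.4 422.6] mean [285.6 423.3] sz [44.6 35.1] longaxis deg 69.6 z [ 9.9 14.6 18.8]
redB 267 c [251.1 321.2] mean [250.7 320.5] sz [43.5 35.2] longaxis deg 50.7 z [10.  15.  19.8]
redC 123 c [410.8 145.1] mean [411.8 144.6] sz [28.5 23.5] longaxis deg 0.3 z [ 6.3 11.5 16.4]
tin 432 c [437.1 -11. ] mean [436.9 -11.7] sz [53.8 51.7] longaxis deg 89.7 z [18.  22.3 26.6]
brush 896 c [406.6 251.2] mean [406.4 250.8] sz [120.   39.7] longaxis deg 22.8 z [49.8 54.7 59.4]
deod 835 c [ 406.6 -128.6] mean [ 406.1 -128.4] sz [46.8 98.7] longaxis deg -20.8 z [20.5 26.  30.6]
black 131 c [ 403.7 -256.1] mean [ 402.6 -256.6] sz [26. 29.] longaxis deg -1.9 z [ 6.9 10.9 15.7]
bladeC 63 c [448.  144.5] mean [447.3 143.2] sz [11.8 35.7] longaxis deg -0.3 z [ 2.4  7.8 12. ]
bladeBl 77 c [ 368.7 -256. ] mean [ 370.1 -254.7] sz [11.8 38. ] longaxis deg -1.8 z [-0.7  6.2 11.5]
tray [606.  272.5] [189. 141. 184. 141.] [ -86.4 -177.5   93.5    4.5]
box [650.3   5. ] [215. 158. 217. 159.] [ -82.9 -172.3   97.4    7.1]
bin [ 590.3 -277.1] [201. 154. 203. 162.] [ -79.1 -169.3  103.1   10.2]
```

```bash
python3 - <<'E'
from h import *
s=load('top');im=s['image']
cv2.imwrite('pics/crop1.png',cv2.resize(im[120:310,155:355],None,fx=4,fy=3.15*4/4+0.0,interpolation=cv2.INTER_CUBIC))
cv2.imwrite('pics/crop2.png',cv2.resize(im[140:310,310:500],None,fx=3.5,fy=3.5,interpolation=cv2.INTER_CUBIC))
E
```

```text
(no output)
```

View pics/crop0.png

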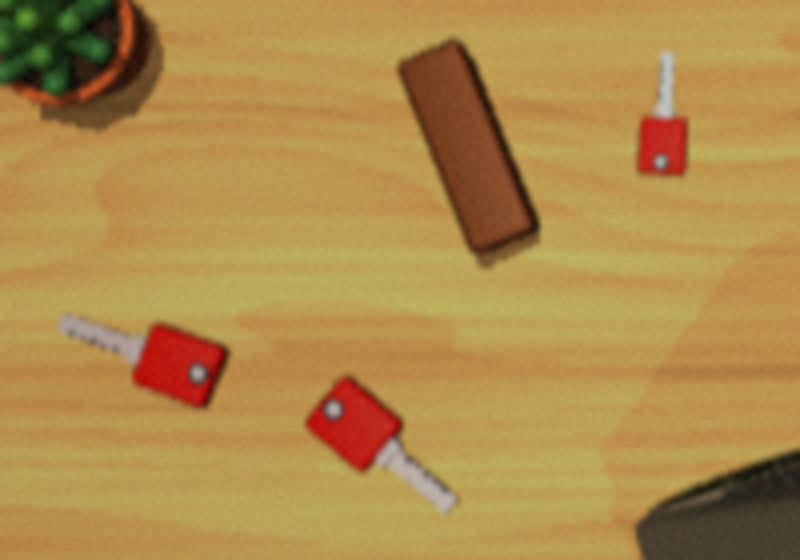

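View pics/crop2.png

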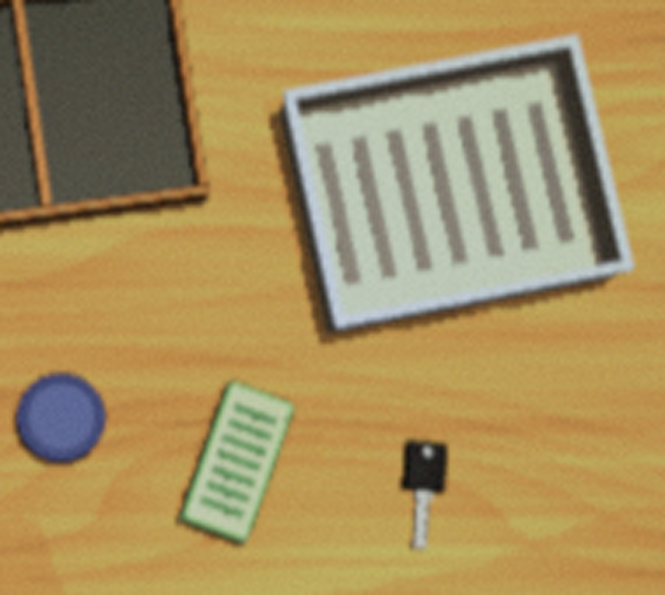

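Distractor keys A (140,326) and B (184,341) have 44x35 mm heads. C at (260,271) is the smallest, about 30x25 mm with its blade pointing up the image (+x), so C is the red key. The bin and deodorizer are clear. I'll do the deodorizer first.

```bash
cat > to.py <<'E'
import sys
from h import *
x,y,z,yaw=[float(a) for a in sys.argv[1:5]]
o=env.observe();Rc=rot(o['eef_rot']);t=np.radians(yaw)
xa=np.array([np.cos(t),np.sin(t),0]);za=np.array([0,0,-1.]);Rt=np.stack([xa,np.cross(za,xa),za],1)
d=np.array([x,y,z])/1000-o['tcp_pos']
print('t',round(float(o['time']),2),'turn',np.round(R.from_matrix(Rc.T@Rt).as_rotvec(True),1),'shift_cm after turn',np.round(Rt.T@d*100,2),'in current axes',np.round(Rc.T@d*100,2),'w',round(float(o['width'])*1000,1),'f',np.round(o['ft_force'],1),'yaw',np.round(np.degrees(np.arctan2(Rc[1,0],Rc[0,0])),1), 'tcp',np.round(o['tcp_pos']*1000,1))
E
python3 to.py 406.5 -128.5 120 69
```

```text
t 0.1 turn [-1.000e-01  0.000e+00 -1.329e+02] shift_cm after turn [41.66  0.45  8.07] in current axes [-28.01 -30.84   8.12] w 85.9 f [ 0.2  0.5 -0.1] yaw -63.9 tcp [ 253.  -515.8  200.7]
```

```bash
python3 -m pendant '[[[1,0,0,0,0,0,-10.5],[1,0,0,0,0,0,-10.5],[1,0,0,0,0,0,-10.5],[1,0,0,0,0,0,-10.5],[1,0,0,0,0,0,-10.5],[1,0,0,0,0,0,-10.5],[1,0,0,0,0,0,-10.5],[1,0,0,0,0,0,-10.5]]]'; python3 to.py 406.5 -128.5 120 69
```

```text
time: 1.1
tcp_pos: [0.252, -0.5129, 0.1961]
eef_rot: [-0.006, 0.981, 0.192, -0.001]
ft_force: [-1.4, -0.1, -0.1]
width: 0.0854
t 1.1 turn [ -0.6  -0.3 -46.8] shift_cm after turn [41.42  0.65  7.61] in current axes [ 28.81 -29.68   7.96] w 85.4 f [-1.4 -0.1 -0.1] yaw 22.2 tcp [ 252.  -512.9  196.1]
```

```bash
python3 -m pendant '[[[1,0,0,0,0,0,-10.5],[1,0,0,0,0,0,-10.5],[1,0,0,0,0,0,-10.5],[1,0,0,0,0,0,-10.5],[1,6,0.1,0,0,0,-4],[1,6,0.1,1,0,0,0],[1,6,0.1,1,0,0,0],[1,6,0.1,1,0,0,0]]]'; python3 to.py 406.5 -128.5 100 69
```

```text
time: 2.1
tcp_pos: [0.3449, -0.288, 0.1638]
eef_rot: [-0.008, 0.825, 0.566, 0.003]
ft_force: [1.3, -0.4, 0.2]
width: 0.0853
t 2.1 turn [-0.6 -0.7 -0.1] shift_cm after turn [17.09  0.03  6.38] in current axes [17.01  0.07  6.6 ] w 85.3 f [ 1.3 -0.4  0.2] yaw 68.9 tcp [ 344.9 -288.   163.8]
```

```bash
python3 -m pendant '[[[1,6,0,1.5,-0.6,-0.7,0],[1,6,0,2,0,0,0],[1,4.5,0,2,0,0,0],[1,0.5,0,0,0,0,0],[1,0,0,0,0,0,0]]]'; python3 to.py 406.5 -128.5 100 69; python3 - <<'E'
from h import *
snap('side','side1.png')
E
```

```text
time: 2.72
tcp_pos: [0.4052, -0.1233, 0.1081]
eef_rot: [-0.001, 0.823, 0.568, 0.0]
ft_force: [-0.1, 0.2, 0.9]
width: 0.0855
t 2.73 turn [-0.  -0.   0.3] shift_cm after turn [-0.43  0.31  0.81] in current axes [-0.44  0.31  0.81] w 85.5 f [-0.1  0.2  0.9] yaw 69.3 tcp [ 405.2 -123.3  108.1]
```

View pics/side1.png

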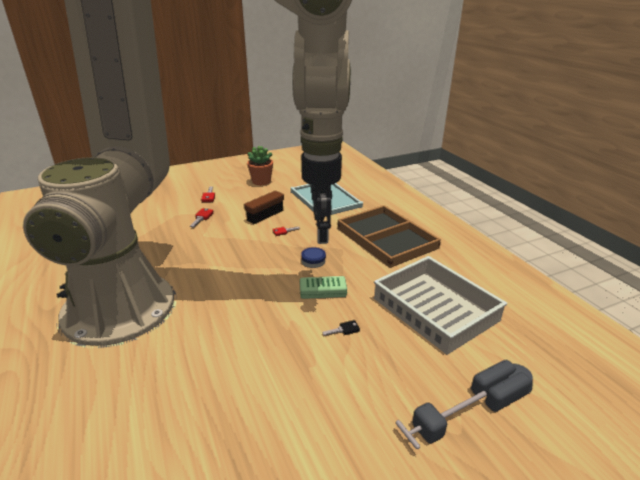

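The side view shows the gripper above the green case (323,287), clear of its neighbours. Descending.

```bash
python3 -m pendant '[[[1,-0.4,0.3,2,0,0,0],[1,0,0,3,0,0,0],[1,0,0,3,0,0,0],[1,0,0,1.8,0,0,0],[1,0,0,0.5,0,0,0]]]'; python3 to.py 406.5 -128.5 4 69
```

```text
time: 3.4
tcp_pos: [0.4091, -0.138, 0.0058]
eef_rot: [0.004, 0.827, 0.563, 0.002]
ft_force: [0.2, 0.4, 0.0]
width: 0.0851
t 3.4 turn [ 0.4  0.1 -0.5] shift_cm after turn [ 0.79 -0.59  0.18] in current axes [ 0.79 -0.6   0.17] w 85.1 f [0.2 0.4 0. ] yaw 68.5 tcp [ 409.1 -138.     5.8]
```

```bash
python3 -m pendant '[[[1,0.4,-0.4,0.1,0,0,0],[1,0.1,-0.1,0,0,0,0],[1,0,0,0,0,0,0]]]'; python3 to.py 406.5 -128.5 4 69
```

```text
time: 3.78
tcp_pos: [0.4072, -0.1332, 0.0064]
eef_rot: [0.005, 0.827, 0.562, 0.002]
ft_force: [-0.3, 0.0, 0.2]
width: 0.0854
t 3.77 turn [ 0.6  0.1 -0.7] shift_cm after turn [ 0.42 -0.23  0.24] in current axes [ 0.41 -0.24  0.24] w 85.4 f [-0.3  0.   0.2] yaw 68.3 tcp [ 407.2 -133.2    6.4]
```

```bash
python3 -m pendant '[[[1,0.4,-0.2,0.2,0.6,0,-0.7],[1,0.1,-0.1,0.1,0,0,0],[0.4,0,0,0,0,0,0],[0.4,0,0,0,0,0,0],[0.4,0,0,0,0,0,0],[0.4,0,0,0,0,0,0]]]'; python3 to.py 406.5 -128.5 4 69
```

```text
time: 4.53
tcp_pos: [0.4071, -0.1271, 0.0041]
eef_rot: [0.001, 0.823, 0.567, -0.001]
ft_force: [0.0, 0.6, -0.4]
width: 0.0342
t 4.53 turn [0.1 0.1 0.1] shift_cm after turn [-0.15 -0.    0.01] in current axes [-0.15 -0.    0.01] w 34.2 f [ 0.   0.6 -0.4] yaw 69.1 tcp [ 407.1 -127.1    4.1]
```

```bash
python3 - <<'E'
from h import *
s=snap('side'); cv2.imwrite('pics/side2.png',cv2.resize(s['image'][150:370,240:460],None,fx=2.7,fy=2.7))
E
```

```text
(no output)
```

View pics/side2.png

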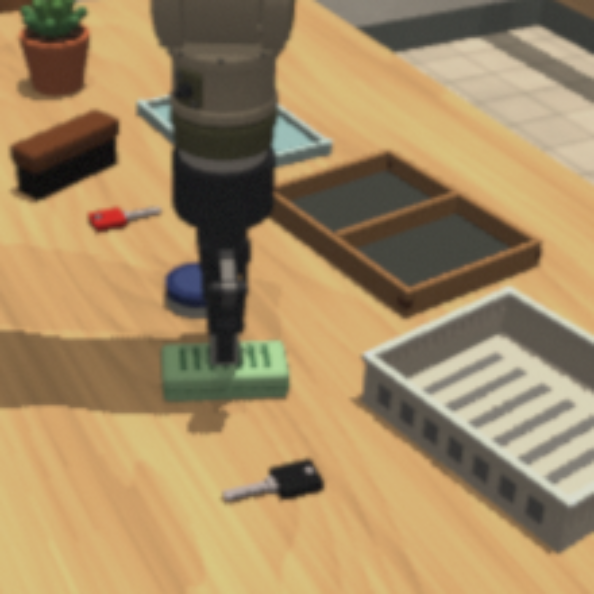

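```bash
python3 - <<'E'
from h import *
s=load('side');P=cloud(s)
for v in range(255,302,4):
    print(v,[tuple(np.round(P[v,u]*1000).astype(int)) for u in (312,322,326,338)])
o=env.observe();print(o['tcp_pos'],o['qpos'],o['width'])
E
```

```text
255 [(np.int64(430), np.int64(-22), np.int64(25)), (np.int64(378), np.int64(-186), np.int64(137)), (np.int64(387), np.int64(-186), np.int64(135)), (np.int64(502), np.int64(-16), np.int64(2))]
259 [(np.int64(424), np.int64(-36), np.int64(24)), (np.int64(378), np.int64(-186), np.int64(128)), (np.int64(385), np.int64(-189), np.int64(128)), (np.int64(495), np.int64(-30), np.int64(0))]
263 [(np.int64(424), np.int64(-35), np.int64(12)), (np.int64(382), np.int64(-179), np.int64(114)), (np.int64(388), np.int64(-184), np.int64(115)), (np.int64(486), np.int64(-47), np.int64(2))]
267 [(np.int64(422), np.int64(-39), np.int64(3)), (np.int64(382), np.int64(-178), np.int64(103)), (np.int64(72), np.int64(-834), np.int64(609)), (np.int64(479), np.int64(-61), np.int64(1))]
271 [(np.int64(417), np.int64(-52), np.int64(2)), (np.int64(385), np.int64(-172), np.int64(89)), (np.int64(394), np.int64(-172), np.int64(87)), (np.int64(472), np.int64(-76), np.int64(1))]
275 [(np.int64(411), np.int64(-63), np.int64(0)), (np.int64(394), np.int64(-154), np.int64(65)), (np.int64(400), np.int64(-159), np.int64(66)), (
[... 626 characters left out ...]
 [(np.int64(376), np.int64(-144), np.int64(22)), (np.int64(396), np.int64(-149), np.int64(19)), (np.int64(404), np.int64(-152), np.int64(19)), (np.int64(427), np.int64(-163), np.int64(19))]
295 [(np.int64(377), np.int64(-140), np.int64(8)), (np.int64(396), np.int64(-150), np.int64(10)), (np.int64(404), np.int64(-152), np.int64(9)), (np.int64(429), np.int64(-160), np.int64(6))]
299 [(np.int64(374), np.int64(-146), np.int64(3)), (np.int64(395), np.int64(-153), np.int64(1)), (np.int64(403), np.int64(-156), np.int64(1)), (np.int64(426), np.int64(-166), np.int64(0))]
[ 0.40705535 -0.12711866  0.00406411] [-0.48958574  0.19960083 -0.63729708  0.73251271 -0.00231442 -0.12568011] 0.03389595255967385
```

```bash
python3 - <<'E'
from h import *
# project TCP & grasp points into side image to compare
s=load('side');K=s['camera_matrix'];Rm=rot(s['orientation'])
def proj(p):
    c=Rm.T@(np.array(p)-s['eye']);return K[0,0]*c[0]/-c[2]+K[0,2],K[1,1]*-c[1]/-c[2]+K[1,2]
o=env.observe()
for q in ([.2529,-.5158,.2006],[.4052,-.1233,.1081],o['tcp_pos'],o['tcp_pos']+[0,0,.019]): print(np.round(proj(q),1))
for n in('side0','side1','side2'):print(n)
i=cv2.imread('pics/side1.png');cv2.imwrite('pics/c3.png',cv2.resize(i[140:320,270:400],None,fx=4,fy=3.3))
E
```

```text
[344.9 376.5]
[320.8 248.6]
[322.1 289.7]
[322.2 282.6]
side0
side1
side2
```

View pics/c3.png

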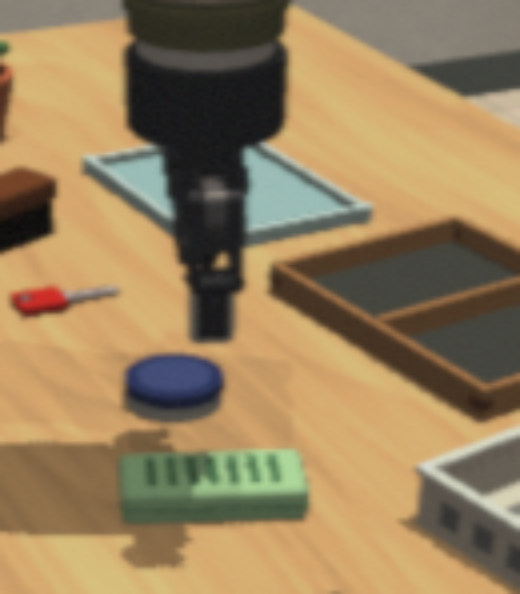

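```bash
python3 - <<'E'
from h import *
s=load('side');K=s['camera_matrix'];Rm=rot(s['orientation'])
def proj(p):
    c=Rm.T@(np.array(p)-s['eye']);return np.round([K[0,0]*c[0]/-c[2]+K[0,2],K[1,1]*-c[1]/-c[2]+K[1,2]],1)
j=np.array([np.cos(np.radians(69)),np.sin(np.radians(69)),0])
for t,w,ob in (([.4052,-.1233,.1081],.0855,(323,243)),([.4071,-.1271,.0041],.034,(323,284.5))):
    for dz in (0,.01,.02,.03,.04): print(dz,proj(np.array(t)-j*(w/2+.007)+[0,0,dz]),ob)
# FK-independent check: start image fingers tips
i=cv2.imread('pics/side0.png');cv2.imwrite('pics/c4.png',cv2.resize(i[230:400,270:440],None,fx=3.5,fy=3.5))
E
```

```text
0 [322.6 262.2] (323, 243)
0.01 [322.6 257.9] (323, 243)
0.02 [322.7 253.7] (323, 243)
0.03 [322.7 249.3] (323, 243)
0.04 [322.7 244.9] (323, 243)
0 [322.9 296.6] (323, 284.5)
0.01 [323.  292.8] (323, 284.5)
0.02 [323.  289.1] (323, 284.5)
0.03 [323.1 285.3] (323, 284.5)
0.04 [323.1 281.4] (323, 284.5)
```

View pics/c4.png

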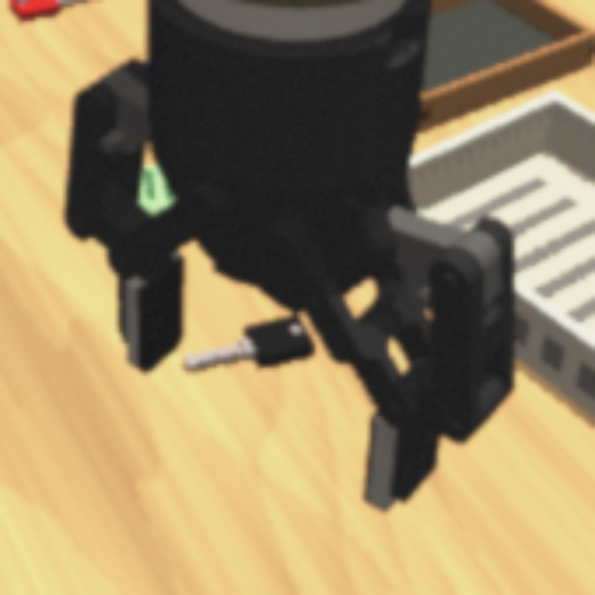

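The fingertips sit about 30 mm higher than the reported TCP implies: the fingers closed above the case without touching it. I'll check this with the jaws shut.

```bash
python3 -m pendant '[[[0,0,0,-4,0,0,0],[0,0,0,-1,0,0,0],[0,0,0,0,0,0,0],[0,0,0,0,0,0,0]]]'; python3 - <<'E'
from h import *
s=snap('side');K=s['camera_matrix'];Rm=rot(s['orientation']);o=env.observe()
def proj(p):
    c=Rm.T@(np.array(p)-s['eye']);return np.round([K[0,0]*c[0]/-c[2]+K[0,2],K[1,1]*-c[1]/-c[2]+K[1,2]],1)
print(o['tcp_pos'],o['width'],proj(o['tcp_pos']),proj(o['tcp_pos']+[0,0,.02]),proj(o['tcp_pos']+[-.003,-.007,.02]))
i=s['image'];cv2.imwrite('pics/c5.png',cv2.resize(i[180:310,270:400],None,fx=4,fy=4,interpolation=cv2.INTER_CUBIC))
P=cloud(s)
for v in range(245,285,3): print(v,[tuple(int(a) for a in np.round(P[v,u]*1000)) for u in (318,322,326)])
E
```

```text
time: 5.08
tcp_pos: [0.406, -0.1266, 0.0538]
eef_rot: [0.0, 0.823, 0.567, -0.001]
ft_force: [0.1, 0.7, -0.7]
width: 0.0001
[ 0.40579118 -0.12651548  0.05362072] 0.00012325386565648633 [321.6 271. ] [321.7 263.2] [321.8 265.2]
245 [(381, -162, 145), (393, -155, 138), (401, -156, 137)]
248 [(386, -152, 131), (400, -141, 121), (411, -137, 116)]
251 [(395, -131, 109), (401, -138, 112), (411, -135, 108)]
254 [(395, -131, 102), (399, -142, 107), (412, -135, 100)]
257 [(395, -133, 96), (402, -137, 97), (411, -136, 93)]
260 [(396, -129, 86), (403, -133, 87), (469, -18, -2)]
263 [(437, -40, 11), (450, -35, 4), (461, -34, 1)]
266 [(437, -40, 3), (447, -41, 1), (455, -46, 1)]
269 [(432, -50, 2), (441, -54, 2), (450, -56, 1)]
272 [(429, -58, 0), (436, -65, 3), (446, -66, 0)]
275 [(424, -69, 0), (432, -73, 0), (440, -78, 1)]
278 [(404, -113, 27), (412, -116, 26), (420, -120, 27)]
281 [(399, -124, 28), (407, -127, 27), (414, -131, 28)]
284 [(393, -135, 29), (402, -137, 28), (409, -141, 29)]
```

View pics/c5.png

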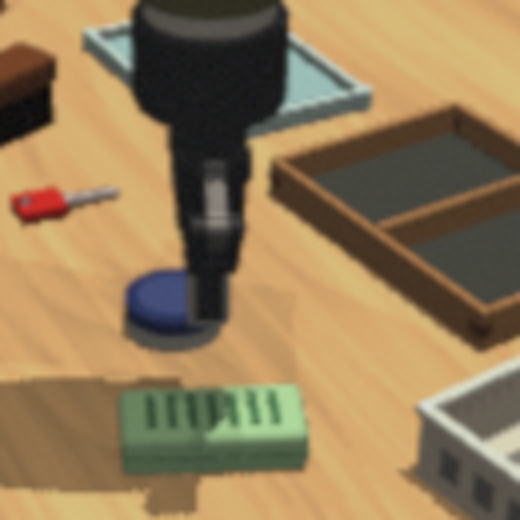

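Shut tip is at row 260 versus 271 predicted, with depth z≈86 against a reported 54. So the real tips are about 30 mm above the reported TCP (about 43 mm when fully open). I'll use that offset and watch the force as I go down.

```bash
python3 -m pendant '[[[1,0,0,0,0,0,0],[1,0,0,0,0,0,0],[1,-0.2,-0.1,2,0,0,0],[1,0,0,2,0,0,0],[1,0,0,1.5,0,0,0],[1,0,0,0,0,0,0]]]'; python3 to.py 406.5 -128.5 -30 69
```

```text
time: 5.88
tcp_pos: [0.4026, -0.1274, -0.0048]
eef_rot: [-0.002, 0.823, 0.567, -0.002]
ft_force: [-0.5, 0.6, -0.1]
width: 0.0852
t 5.88 turn [-0.3  0.1  0.1] shift_cm after turn [0.04 0.4  2.52] in current axes [0.04 0.41 2.52] w 85.2 f [-0.5  0.6 -0.1] yaw 69.1 tcp [ 402.6 -127.4   -4.8]
```

```bash
python3 -m pendant '[[[1,0,0.4,1.2,0,0,0],[1,0,0,1,0,0,0],[1,0,0,0.3,0,0,0]]]'; python3 to.py 406.5 -128.5 -30 69
```

```text
time: 6.25
tcp_pos: [0.4076, -0.1295, -0.0304]
eef_rot: [-0.001, 0.823, 0.567, -0.002]
ft_force: [0.2, 0.2, -0.3]
width: 0.0856
t 6.25 turn [-0.2  0.1  0.1] shift_cm after turn [ 0.06 -0.13 -0.04] in current axes [ 0.06 -0.13 -0.04] w 85.6 f [ 0.2  0.2 -0.3] yaw 69.1 tcp [ 407.6 -129.5  -30.4]
```

```bash
python3 -m pendant '[[[0.4,0,0,0,0,0,0],[0.4,0,0,0,0,0,0],[0.4,0,0,0,0,0,0],[0.4,0,0,0,0,0,0]]]'; python3 to.py 406.5 -128.5 -30 69;  python3 - <<'E'
from h import *
s=snap('side');i=s['image'];cv2.imwrite('pics/c6.png',cv2.resize(i[200:330,270:400],None,fx=4,fy=4,interpolation=cv2.INTER_CUBIC))
E
```

```text
time: 6.75
tcp_pos: [0.4079, -0.1297, -0.0299]
eef_rot: [-0.0, 0.823, 0.567, -0.002]
ft_force: [-1.0, -1.0, -1.6]
width: 0.0471
t 6.75 turn [-0.1  0.1  0.1] shift_cm after turn [ 0.06 -0.18  0.01] in current axes [ 0.06 -0.17  0.01] w 47.1 f [-1.  -1.  -1.6] yaw 69.1 tcp [ 407.9 -129.7  -29.9]
```

View pics/c6.png

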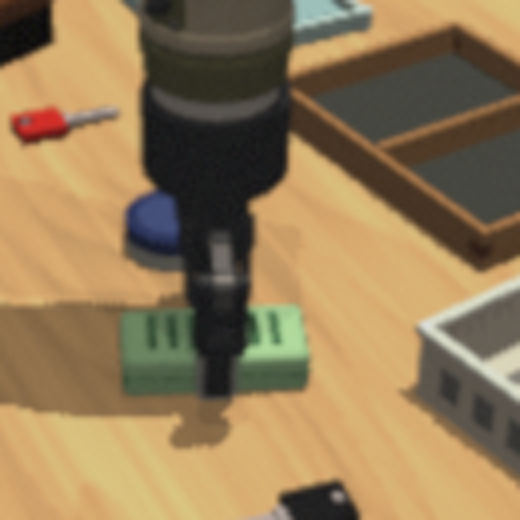

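Gripped (47 mm, pads on the case). Lifting and carrying it to the bin.

```bash
python3 -m pendant '[[[0.3,0,0,-2,0,0,0],[0.3,0,0,-4,0,0,0],[0.3,0,0,-3,0,0,0],[0.3,0,0,0,0,0,-10],[0.3,0,0,0,0,0,-10],[0.3,0,0,0,0,0,-10],[0.3,0,0,0,0,0,-1.4]]]'; python3 to.py 590 -277 50 100.5
```

```text
time: 7.68
tcp_pos: [0.4071, -0.129, 0.0627]
eef_rot: [-0.001, 0.633, 0.774, -0.001]
ft_force: [-0.6, -0.6, -1.4]
width: 0.0468
t 7.67 turn [-0.2 -0.   0.9] shift_cm after turn [-17.89  15.28   1.27] in current axes [-18.13  14.99   1.21] w 46.8 f [-0.6 -0.6 -1.4] yaw 101.4 tcp [ 407.1 -129.    62.7]
```

```bash
python3 -m pendant '[[[0.3,-3.5,3,0,0,0,0],[0.3,-3.5,3,0,0,0,0.5],[0.3,-3.5,3,0,0,0,0],[0.3,-3.5,3,0,0,0,0],[0.3,-3,2.5,0,0,0,0],[0.3,0,0,0,0,0,0]]]'; python3 to.py 590 -277 50 100.5; python3 - <<'E'
from h import *
snap('top','top2.png')
E
```

```text
time: 8.43
tcp_pos: [0.5844, -0.2712, 0.0587]
eef_rot: [-0.004, 0.643, 0.766, -0.002]
ft_force: [-0.8, 0.4, -1.1]
width: 0.0467
t 8.43 turn [-0.4 -0.2 -0.5] shift_cm after turn [-0.67  0.45  0.87] in current axes [-0.67  0.46  0.86] w 46.7 f [-0.8  0.4 -1.1] yaw 100.0 tcp [ 584.4 -271.2   58.7]
```

View pics/top2.png

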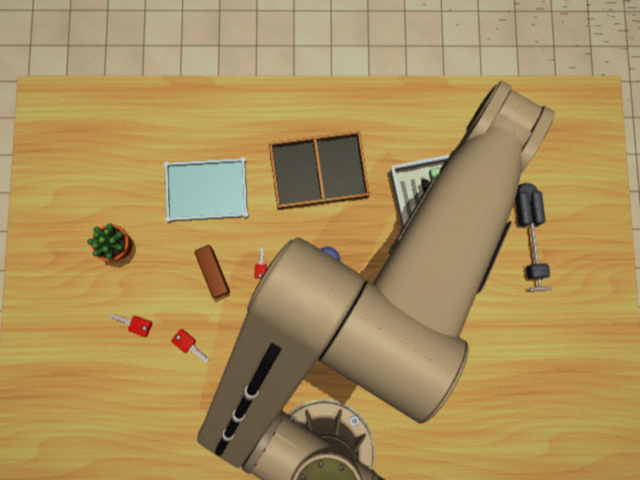

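The case is over the bin (435,175) and the stretcher is untouched. Lowering.

```bash
python3 -m pendant '[[[0.3,-0.7,0.5,0,-0.4,-0.2,-0.5],[0.3,0,0,2.5,0,0,0],[0.3,0,0,2.5,0,0,0],[0.3,0,0,2,0,0,0],[0.3,0,0,0,0,0,0]]]'; python3 to.py 590 -277 -25 100.5
```

```text
time: 9.1
tcp_pos: [0.5863, -0.2733, -0.0121]
eef_rot: [-0.001, 0.639, 0.769, -0.0]
ft_force: [-0.3, -0.1, -1.0]
width: 0.0469
t 9.1 turn [-0.1 -0.1 -0. ] shift_cm after turn [-0.43  0.29  1.29] in current axes [-0.43  0.3   1.29] w 46.9 f [-0.3 -0.1 -1. ] yaw 100.5 tcp [ 586.3 -273.3  -12.1]
```

```bash
python3 -m pendant '[[[0.3,-0.4,0.2,0.9,0,0,0],[0.3,0,0,0.4,0,0,0],[0.3,0,0,0,0,0,0]]]'; python3 to.py 590 -277 -25 100.5
```

```text
time: 9.48
tcp_pos: [0.5903, -0.2776, -0.0232]
eef_rot: [0.001, 0.64, 0.769, 0.0]
ft_force: [0.1, 0.2, -0.6]
width: 0.0473
t 9.47 turn [ 0.1  0.  -0. ] shift_cm after turn [ 0.07 -0.02  0.18] in current axes [ 0.07 -0.02  0.18] w 47.3 f [ 0.1  0.2 -0.6] yaw 100.5 tcp [ 590.3 -277.6  -23.2]
```

```bash
python3 -m pendant '[[[0.3,0,0,0.2,0,0,0],[0.3,0,0,0,0,0,0],[0.8,0,0,0,0,0,0],[0.8,0,0,0,0,0,0],[0.8,0,0,-1,0,0,0],[0.8,0,0,-5,0,0,0],[0.8,0,0,-5,0,0,0],[0.8,0,0,0,0,0,0]]]'; python3 to.py 403.5 -256.5 60 88;  python3 - <<'E'
from h import *
s=snap('side');i=s['image'];cv2.imwrite('pics/c7.png',cv2.resize(i[200:380,300:540],None,fx=3,fy=3,interpolation=cv2.INTER_CUBIC))
E
```

```text
time: 10.48
tcp_pos: [0.5911, -0.2781, 0.0912]
eef_rot: [0.002, 0.64, 0.769, 0.0]
ft_force: [-0.5, 0.2, -0.0]
width: 0.0683
t 10.47 turn [ 0.2  0.1 12.5] shift_cm after turn [  1.51 -18.83   3.12] in current axes [  5.55 -18.07   3.05] w 68.3 f [-0.5  0.2 -0. ] yaw 100.5 tcp [ 591.1 -278.1   91.2]
```

View pics/c7.png

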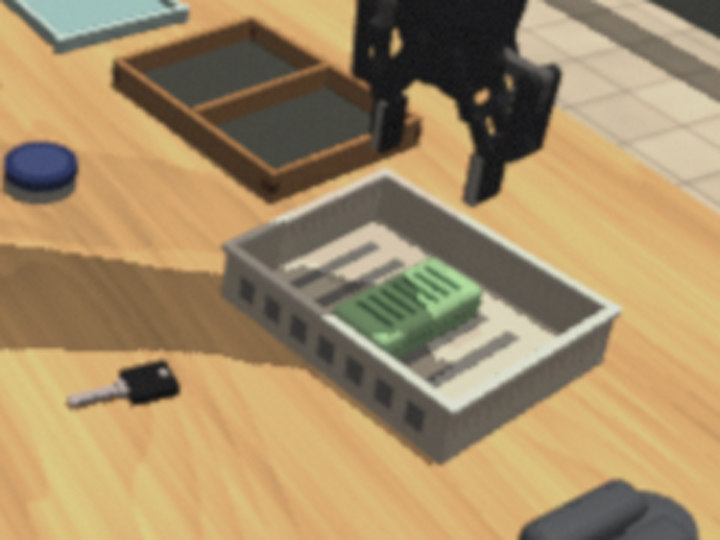

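The deodorizer lies flat in the bin, vents up. Next is the black key.

```bash
python3 -m pendant '[[[0.7,0,0,0,0,0,6],[0.7,0,0,0,0,0,6.5],[0.7,0.4,-6,0,0,0,0],[0.7,0.4,-6,0.5,0,0,0],[0.7,0.4,-4.5,1,0,0,0],[0.7,0.3,-1.5,1,0,0,0],[0.7,0,0,0,0,0,0]]]'; python3 to.py 403.5 -256.5 -10 88
```

```text
time: 11.4
tcp_pos: [0.4009, -0.25, 0.0552]
eef_rot: [-0.006, 0.722, 0.692, -0.001]
ft_force: [0.1, -0.0, 0.1]
width: 0.0599
t 11.4 turn [-0.6 -0.4 -0.4] shift_cm after turn [-0.65  0.29  6.52] in current axes [-0.69  0.36  6.51] w 59.9 f [ 0.1 -0.   0.1] yaw 87.6 tcp [ 400.9 -250.    55.2]
```

```bash
python3 -m pendant '[[[0.7,-0.6,0.3,1.5,-0.5,-0.4,0],[0.7,0,0,2.5,0,0,0],[0.7,0,0,2,0,0,0],[0.7,0,0,0,0,0,0],[0.7,0,0,0,0,0,0]]]'; python3 to.py 403.5 -256.5 -30 88;python3 - <<'E'
from h import *
s=snap('side');i=s['image'];cv2.imwrite('pics/c8.png',cv2.resize(i[250:380,270:400],None,fx=4,fy=4,interpolation=cv2.INTER_CUBIC))
E
```

```text
time: 12.02
tcp_pos: [0.4084, -0.2583, -0.0055]
eef_rot: [0.001, 0.721, 0.693, 0.0]
ft_force: [-0.1, 0.2, -0.1]
width: 0.0593
t 12.03 turn [ 0.1  0.1 -0.3] shift_cm after turn [ 0.16 -0.49  2.45] in current axes [ 0.16 -0.5   2.45] w 59.3 f [-0.1  0.2 -0.1] yaw 87.7 tcp [ 408.4 -258.3   -5.5]
```

View pics/c8.png

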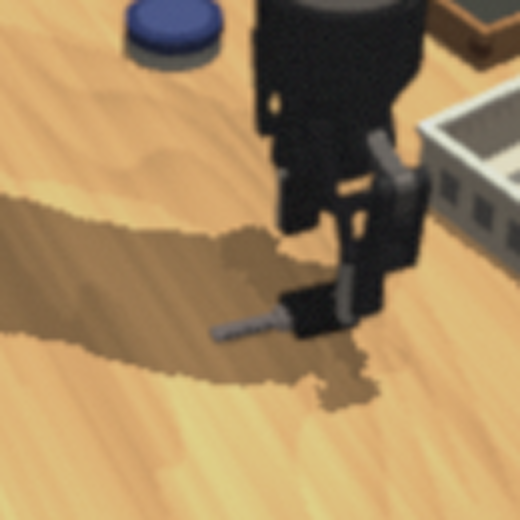

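```bash
python3 -m pendant '[[[0.7,0.2,-0.4,1,0,0,0],[0.7,0,-0.1,1,0,0,0],[0.7,0,0,0.4,0,0,0],[0.7,0,0,0,0,0,0]]]'; python3 to.py 403.5 -256.5 -30 88
```

```text
time: 12.58
tcp_pos: [0.404, -0.2566, -0.0298]
eef_rot: [0.002, 0.721, 0.693, 0.0]
ft_force: [0.2, -0.3, -0.1]
width: 0.0598
t 12.57 turn [ 0.2  0.2 -0.3] shift_cm after turn [ 0.   -0.05  0.02] in current axes [ 0.   -0.05  0.02] w 59.8 f [ 0.2 -0.3 -0.1] yaw 87.7 tcp [ 404.  -256.6  -29.8]
```

```bash
python3 -m pendant '[[[0.1,0,0,0,0,0,0],[0.1,0,0,0,0,0,0],[0.1,0,0,0,0,0,0],[0.1,0,0,0,0,0,0]]]'; python3 to.py 606 230 60 94
```

```text
time: 13.08
tcp_pos: [0.4046, -0.2571, -0.0289]
eef_rot: [0.003, 0.721, 0.693, 0.0]
ft_force: [0.3, -0.4, -0.4]
width: 0.0262
t 13.07 turn [ 0.3  0.2 -6.3] shift_cm after turn [47.19 23.49 -8.89] in current axes [49.46 18.18 -9.  ] w 26.2 f [ 0.3 -0.4 -0.4] yaw 87.7 tcp [ 404.6 -257.1  -28.9]
```

```bash
python3 - <<'E'
from h import *
s=snap('side');i=s['image'];cv2.imwrite('pics/c9.png',cv2.resize(i[250:380,270:400],None,fx=4,fy=4,interpolation=cv2.INTER_CUBIC))
E
```

```text
(no output)
```

View pics/c9.png

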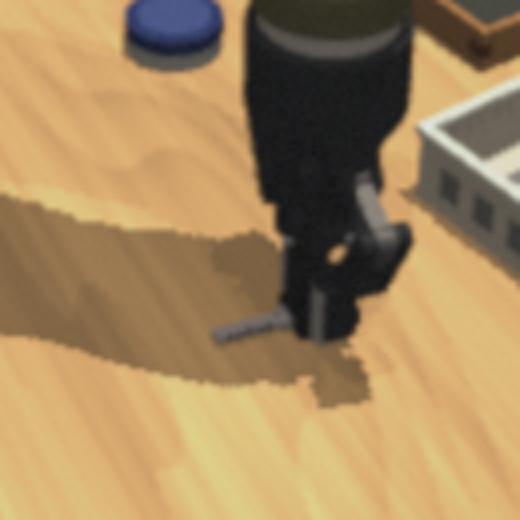

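The black key is held at its head. Lifting and carrying it to the tray.

```bash
python3 -m pendant '[[[0.1,0,0,-2,0,0,0],[0.1,0,0,-4,0,0,0],[0.1,0,0,-4,0,0,0],[0.1,5,2,0,0,0,-3],[0.1,5,2,0,0,0,-3],[0.1,5,2,0,0,0,0],[0.1,5,2,0,0,0,0],[0.1,5,2,0,0,0,0]]]'; python3 to.py 627 234 60 94
```

```text
time: 14.12
tcp_pos: [0.4997, -0.0013, 0.0744]
eef_rot: [0.005, 0.687, 0.727, 0.001]
ft_force: [1.2, -0.5, -0.7]
width: 0.0263
t 14.12 turn [ 0.5  0.3 -0.7] shift_cm after turn [22.59 14.34  1.44] in current axes [22.78 14.04  1.43] w 26.3 f [ 1.2 -0.5 -0.7] yaw 93.3 tcp [499.7  -1.3  74.4]
```

```bash
python3 -m pendant '[[[0.1,5,3,0,0.5,0.3,-0.7],[0.1,5,3,0,0,0,0],[0.1,5,3,0,0,0,0],[0.1,5,3,0.5,0,0,0],[0.1,2,1.5,0.5,0,0,0],[0.1,0,0,0,0,0,0],[0.1,0,0,0,0,0,0]]]'; python3 to.py 627 234 -15 94
```

```text
time: 15.0
tcp_pos: [0.6221, 0.2391, 0.0623]
eef_rot: [0.0, 0.68, 0.733, -0.001]
ft_force: [-0.2, -0.3, 0.0]
width: 0.0261
t 15.0 turn [-0.   0.1  0.3] shift_cm after turn [-0.55  0.45  7.73] in current axes [-0.54  0.45  7.73] w 26.1 f [-0.2 -0.3  0. ] yaw 94.3 tcp [622.1 239.1  62.3]
```

```bash
python3 -m pendant '[[[0.1,-0.5,0.4,2,0,0,0],[0.1,0,0,2.5,0,0,0],[0.1,0,0,2,0,0,0],[0.1,0,0,0.3,0,0,0],[0.1,0,0,0,0,0,0]]]'; python3 to.py 627 234 -23 94;python3 - <<'E'
from h import *
s=snap('side');i=s['image'];cv2.imwrite('pics/c10.png',cv2.resize(i[150:250,250:380],None,fx=5,fy=5,interpolation=cv2.INTER_CUBIC))
E
```

```text
time: 15.62
tcp_pos: [0.6255, 0.2276, -0.0041]
eef_rot: [0.001, 0.683, 0.731, -0.001]
ft_force: [0.2, 0.1, 0.1]
width: 0.0264
t 15.62 turn [ 0.   0.1 -0.1] shift_cm after turn [0.63 0.2  1.89] in current axes [0.63 0.2  1.89] w 26.4 f [0.2 0.1 0.1] yaw 93.9 tcp [625.5 227.6  -4.1]
```

View pics/c10.png

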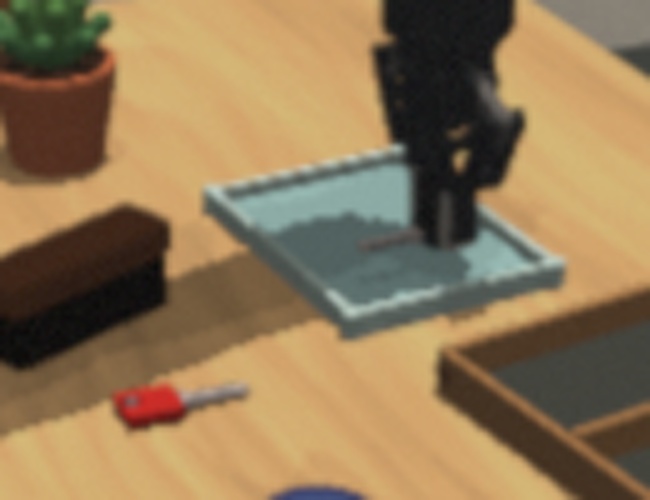

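```bash
python3 -m pendant '[[[0.1,0.5,0.2,0.7,0,0,0],[0.1,0.1,0,0.7,0,0,0],[0.1,0,0,0.3,0,0,0],[0.1,0,0,0,0,0,0]]]'; python3 to.py 627 234 -22.9 94
```

```text
time: 16.18
tcp_pos: [0.6286, 0.2346, -0.02]
eef_rot: [0.002, 0.683, 0.731, 0.001]
ft_force: [0.4, -0.0, -0.8]
width: 0.0262
t 16.18 turn [ 0.2  0.1 -0.1] shift_cm after turn [-0.05 -0.17  0.29] in current axes [-0.05 -0.17  0.29] w 26.2 f [ 0.4 -0.  -0.8] yaw 93.9 tcp [628.6 234.6 -20. ]
```

```bash
python3 -m pendant '[[[0.1,0,0,0.25,0,0,0],[0.1,0,0,0.1,0,0,0],[0.1,0,0,0,0,0,0]]]'; python3 to.py 627 234 -22.9 94
```

```text
time: 16.55
tcp_pos: [0.6287, 0.2347, -0.0232]
eef_rot: [0.002, 0.682, 0.731, 0.001]
ft_force: [-0.5, -0.4, -0.4]
width: 0.0264
t 16.55 turn [ 0.2  0.1 -0.1] shift_cm after turn [-0.06 -0.18 -0.03] in current axes [-0.06 -0.18 -0.03] w 26.4 f [-0.5 -0.4 -0.4] yaw 93.9 tcp [628.7 234.7 -23.2]
```

```bash
python3 -m pendant '[[[0.5,0,0,0,0,0,0],[0.5,0,0,0,0,0,0],[0.5,0,0,-1,0,0,0],[0.5,0,0,-4,0,0,0],[0.5,0,0,-5,0,0,0],[0.7,0,0,0,0,0,0]]]'; python3 to.py 411 145 60 90;python3 - <<'E'
from h import *
s=snap('side');i=s['image'];cv2.imwrite('pics/c11.png',cv2.resize(i[150:250,250:380],None,fx=5,fy=5,interpolation=cv2.INTER_CUBIC))
E
```

```text
time: 17.3
tcp_pos: [0.6286, 0.2348, 0.0811]
eef_rot: [0.002, 0.683, 0.731, 0.001]
ft_force: [0.2, -0.2, -0.7]
width: 0.0589
t 17.3 turn [0.3 0.1 3.9] shift_cm after turn [ -8.98 -21.76   2.11] in current axes [ -7.47 -22.33   2.02] w 58.9 f [ 0.2 -0.2 -0.7] yaw 93.9 tcp [628.6 234.8  81.1]
```

View pics/c11.png

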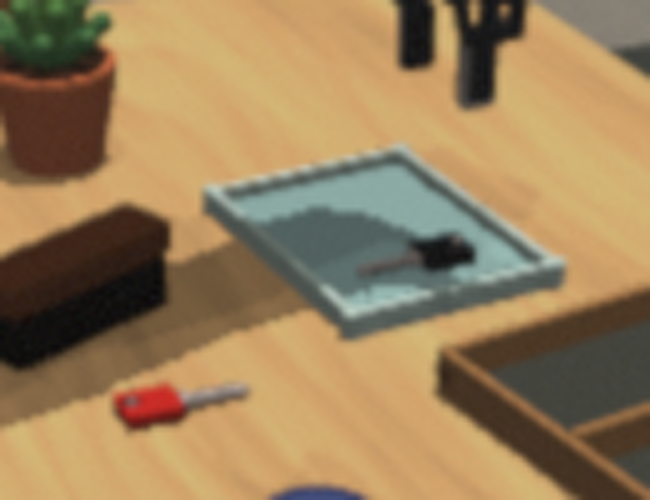

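The black key is flat in the tray. Red key next.

```bash
python3 -m pendant '[[[0.7,-2,-5.5,0,0.3,0,2],[0.7,-2,-5.5,0,0,0,2],[0.7,-2,-5,0.5,0,0,0],[0.7,-2,-4,0.5,0,0,0],[0.7,-0.8,-1.7,1,0,0,0],[0.7,0,0,0,0,0,0],[0.7,0,0,0,0,0,0]]]'; python3 to.py 411 145 -5 90
```

```text
time: 18.23
tcp_pos: [0.4008, 0.138, 0.0518]
eef_rot: [-0.004, 0.709, 0.706, -0.007]
ft_force: [0.8, 1.1, -0.4]
width: 0.06
t 18.23 turn [-0.9  0.3 -0.2] shift_cm after turn [0.7  1.02 5.68] in current axes [0.73 1.11 5.66] w 60.0 f [ 0.8  1.1 -0.4] yaw 89.8 tcp [400.8 138.   51.8]
```

```bash
python3 -m pendant '[[[0.7,0.7,1,1,-0.9,0.3,0],[0.7,0,0,2.5,0,0,0],[0.7,0,0,2,0,0,0],[0.7,0,0,0,0,0,0],[0.7,0,0,0,0,0,0]]]'; python3 to.py 411 145 -30 90;python3 - <<'E'
from h import *
s=snap('side');i=s['image'];cv2.imwrite('pics/c12.png',cv2.resize(i[180:280,230:360],None,fx=5,fy=5,interpolation=cv2.INTER_CUBIC))
E
```

```text
time: 18.85
tcp_pos: [0.4194, 0.1474, -0.003]
eef_rot: [0.002, 0.708, 0.706, 0.004]
ft_force: [0.2, 0.6, 0.5]
width: 0.0598
t 18.85 turn [ 0.4 -0.1 -0.2] shift_cm after turn [-0.24 -0.84  2.7 ] in current axes [-0.25 -0.86  2.69] w 59.8 f [0.2 0.6 0.5] yaw 89.8 tcp [419.4 147.4  -3. ]
```

View pics/c12.png

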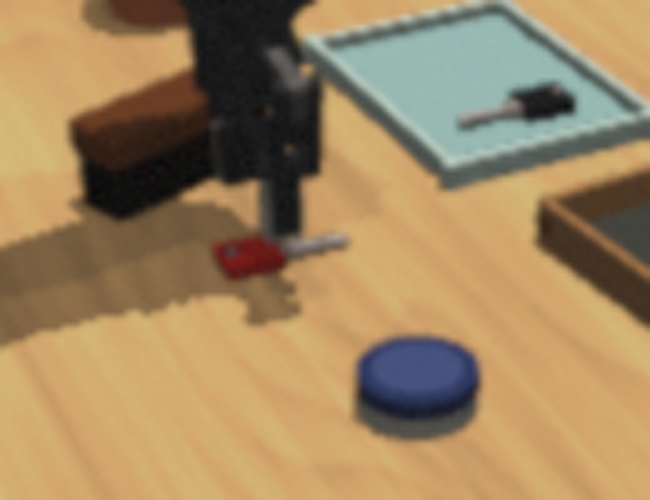

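```bash
python3 -m pendant '[[[0.7,-0.2,-0.7,0.8,0.3,0,0],[0.7,0,-0.1,1,0,0,0],[0.7,0,0,0.6,0,0,0],[0.7,0,0,0,0,0,0]]]'; python3 to.py 411 145 -30 90
```

```text
time: 19.4
tcp_pos: [0.4119, 0.1456, -0.0274]
eef_rot: [0.001, 0.708, 0.706, 0.003]
ft_force: [-0.8, -0.4, -0.2]
width: 0.06
t 19.4 turn [ 0.3 -0.2 -0.2] shift_cm after turn [-0.06 -0.09  0.26] in current axes [-0.06 -0.09  0.26] w 60.0 f [-0.8 -0.4 -0.2] yaw 89.8 tcp [411.9 145.6 -27.4]
```

```bash
python3 -m pendant '[[[0.7,0,-0.1,0.25,0.3,-0.2,0],[0.7,0,0,0,0,0,0],[0.1,0,0,0,0,0,0],[0.1,0,0,0,0,0,0],[0.1,0,0,0,0,0,0],[0.1,0,0,0,0,0,0]]]'; python3 to.py 411 145 -30 90;python3 - <<'E'
from h import *
s=snap('side');i=s['image'];cv2.imwrite('pics/c13.png',cv2.resize(i[180:280,230:360],None,fx=5,fy=5,interpolation=cv2.INTER_CUBIC))
E
```

```text
time: 20.15
tcp_pos: [0.4117, 0.1457, -0.0292]
eef_rot: [0.0, 0.708, 0.706, -0.0]
ft_force: [-0.4, 0.1, -0.2]
width: 0.0266
t 20.15 turn [ 0.   0.  -0.2] shift_cm after turn [-0.07 -0.07  0.08] in current axes [-0.07 -0.07  0.08] w 26.6 f [-0.4  0.1 -0.2] yaw 89.8 tcp [411.7 145.7 -29.2]
```

View pics/c13.png

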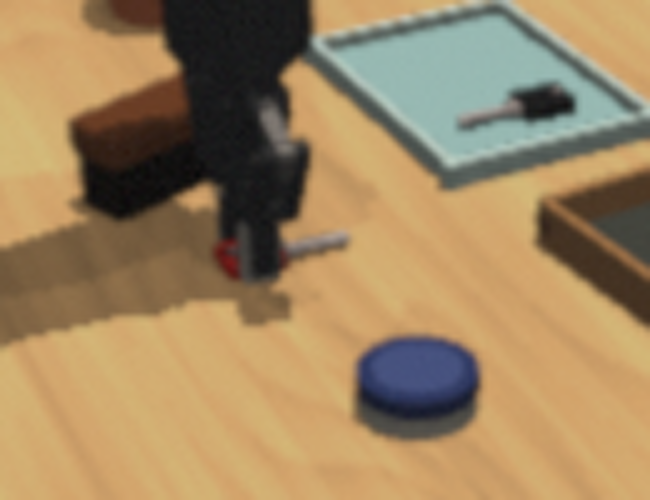

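Held; the width reads 26.6 mm, the same as for the black key. Carrying it to the tray.

```bash
python3 -m pendant '[[[0.1,0,0,-2,0,0,0],[0.1,0,0,-4,0,0,0],[0.1,0,0,-4,0,0,0],[0.1,4,4,0,0,0,-2],[0.1,4,4,0,0,0,-2],[0.1,4,4,0,0,0,0],[0.1,3.5,3.5,0,0,0,0],[0.1,0,0,0,0,0,0]]]'; python3 to.py 585 311 50 94
```

```text
time: 21.2
tcp_pos: [0.564, 0.3111, 0.0728]
eef_rot: [0.0, 0.683, 0.73, 0.0]
ft_force: [-1.3, 0.4, -0.3]
width: 0.0259
t 21.2 turn [ 0.   0.  -0.2] shift_cm after turn [-0.16  2.09  2.28] in current axes [-0.15  2.09  2.28] w 25.9 f [-1.3  0.4 -0.3] yaw 93.8 tcp [564.  311.1  72.8]
```

```bash
python3 -m pendant '[[[0.1,-0.1,1.8,0,0,0,0],[0.1,0,0.2,2.5,0,0,0],[0.1,0,0,3,0,0,0],[0.1,0,0,2,0,0,0],[0.1,0,0,0,0,0,0],[0.1,0,0,0,0,0,0]]]'; python3 to.py 585 311 -23 94
```

```text
time: 21.95
tcp_pos: [0.5804, 0.3078, -0.0047]
eef_rot: [-0.0, 0.684, 0.73, -0.003]
ft_force: [0.1, -0.4, -0.1]
width: 0.0268
t 21.95 turn [-0.3  0.2 -0.3] shift_cm after turn [0.28 0.48 1.83] in current axes [0.29 0.49 1.83] w 26.8 f [ 0.1 -0.4 -0.1] yaw 93.7 tcp [580.4 307.8  -4.7]
```

```bash
python3 -m pendant '[[[0.1,0.2,0.4,0.7,0,0.2,0],[0.1,0,0,0.7,0,0,0],[0.1,0,0,0.35,0,0,0],[0.1,0,0,0,0,0,0]]]'; python3 to.py 585 311 -23 94
```

```text
time: 22.45
tcp_pos: [0.5859, 0.3106, -0.0209]
eef_rot: [-0.001, 0.684, 0.73, 0.0]
ft_force: [-0.1, -0.5, -0.3]
width: 0.0262
t 22.45 turn [-0.1 -0.1 -0.3] shift_cm after turn [ 0.05 -0.09  0.21] in current axes [ 0.04 -0.09  0.21] w 26.2 f [-0.1 -0.5 -0.3] yaw 93.7 tcp [585.9 310.6 -20.9]
```

```bash
python3 -m pendant '[[[0.1,0,0,0.25,0,0,0],[0.1,0,0,0,0,0,0],[0.5,0,0,0,0,0,0],[0.5,0,0,0,0,0,0],[0.5,0,0,-1,0,0,0],[0.5,0,0,-4,0,0,0],[0.5,0,0,-5,0,0,0],[0.8,0,0,0,0,0,0]]]'; python3 to.py 406.5 251 50 112.8;python3 - <<'E'
from h import *
s=snap('side');i=s['image'];cv2.imwrite('pics/c14.png',cv2.resize(i[150:250,230:360],None,fx=5,fy=5,interpolation=cv2.INTER_CUBIC))
E
```

```text
time: 23.45
tcp_pos: [0.5861, 0.3106, 0.0813]
eef_rot: [-0.001, 0.684, 0.73, 0.0]
ft_force: [0.3, -0.6, -0.2]
width: 0.0598
t 23.45 turn [ -0.   -0.1 -19. ] shift_cm after turn [  1.46 -18.87   3.13] in current axes [ -4.78 -18.31   3.13] w 59.8 f [ 0.3 -0.6 -0.2] yaw 93.8 tcp [586.1 310.6  81.3]
```

View pics/c14.png

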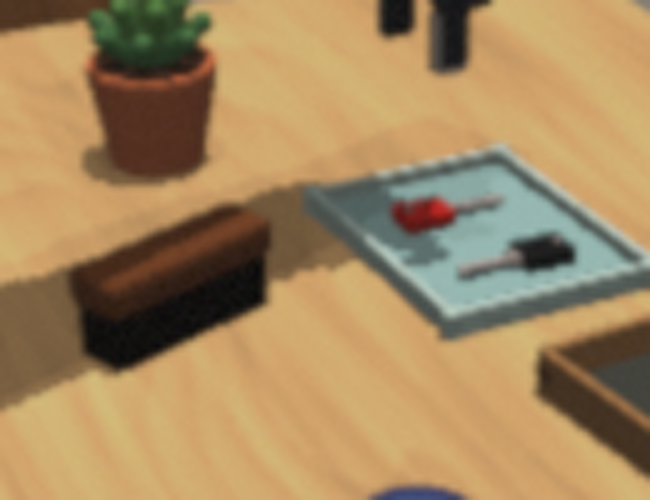

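Both keys lie flat side by side. Brush next.

```bash
python3 -m pendant '[[[0.9,0,0,0,0,0,-9.5],[0.9,0,0,0,0,0,-9.5],[0.9,0.4,-6,0,0,0,0],[0.9,0.4,-6,0,0,0,0],[0.9,0.4,-4.5,0,0,0,0],[0.9,0.3,-2,0,0,0,0],[0.9,0,0,0,0,0,0],[0.9,0,0,0,0,0,0]]]'; python3 to.py 406.5 251 -8 112.8
```

```text
time: 24.5
tcp_pos: [0.3985, 0.2462, 0.0706]
eef_rot: [-0.006, 0.549, 0.836, -0.007]
ft_force: [0.5, -0.4, 0.6]
width: 0.0766
t 24.5 turn [-1.1 -0.1  0.6] shift_cm after turn [0.13 0.92 7.86] in current axes [0.11 1.07 7.84] w 76.6 f [ 0.5 -0.4  0.6] yaw 113.4 tcp [398.5 246.2  70.6]
```

```bash
python3 -m pendant '[[[0.9,0.1,0.8,1,-1.1,0,0.6],[0.9,0,0,2,0,0,0],[0.9,0,0,2,0,0,0],[0.9,0,0,0,0,0,0],[0.9,0,0,0,0,0,0]]]'; python3 to.py 406.5 251 -8 112.8;python3 - <<'E'
from h import *
s=snap('side');i=s['image'];cv2.imwrite('pics/c15.png',cv2.resize(i[130:230,210:340],None,fx=5,fy=5,interpolation=cv2.INTER_CUBIC))
E
```

```text
time: 25.12
tcp_pos: [0.4127, 0.2525, 0.0191]
eef_rot: [0.001, 0.554, 0.832, 0.003]
ft_force: [0.6, 0.8, 0.0]
width: 0.0769
t 25.12 turn [ 0.3 -0.1 -0.1] shift_cm after turn [ 0.11 -0.63  2.71] in current axes [ 0.1  -0.65  2.71] w 76.9 f [0.6 0.8 0. ] yaw 112.7 tcp [412.7 252.5  19.1]
```

View pics/c15.png

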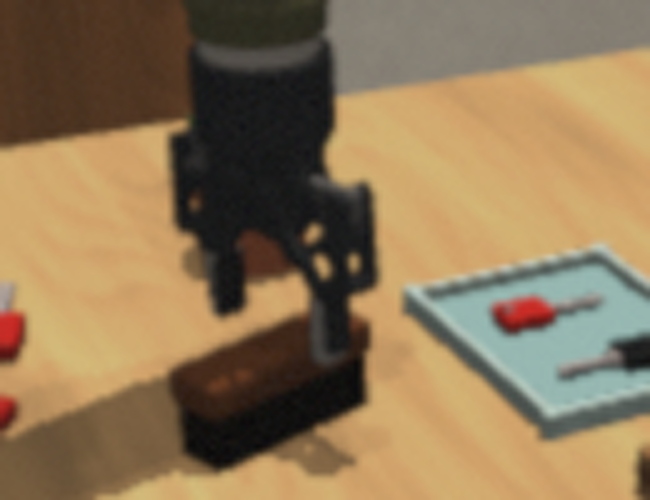

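```bash
python3 -m pendant '[[[0.9,0.1,-0.5,0.8,0.3,0,0],[0.9,0,-0.1,1,0,0,0],[0.9,0,0,0.7,0,0,0],[0.9,0,0,0,0,0,0],[0.2,0,0,0,0,0,0],[0.2,0,0,0,0,0,0],[0.2,0,0,0,0,0,0],[0.2,0,0,0,0,0,0]]]'; python3 to.py 406.5 251 -8 112.8;python3 - <<'E'
from h import *
s=snap('side');i=s['image'];cv2.imwrite('pics/c16.png',cv2.resize(i[130:230,210:340],None,fx=5,fy=5,interpolation=cv2.INTER_CUBIC))
E
```

```text
time: 26.18
tcp_pos: [0.4076, 0.2516, -0.006]
eef_rot: [-0.0, 0.554, 0.832, 0.002]
ft_force: [-0.3, 0.0, -1.1]
width: 0.0395
t 26.18 turn [ 0.2 -0.1 -0.1] shift_cm after turn [-0.01 -0.13  0.2 ] in current axes [-0.01 -0.13  0.2 ] w 39.5 f [-0.3  0.  -1.1] yaw 112.7 tcp [407.6 251.6  -6. ]
```

View pics/c16.png

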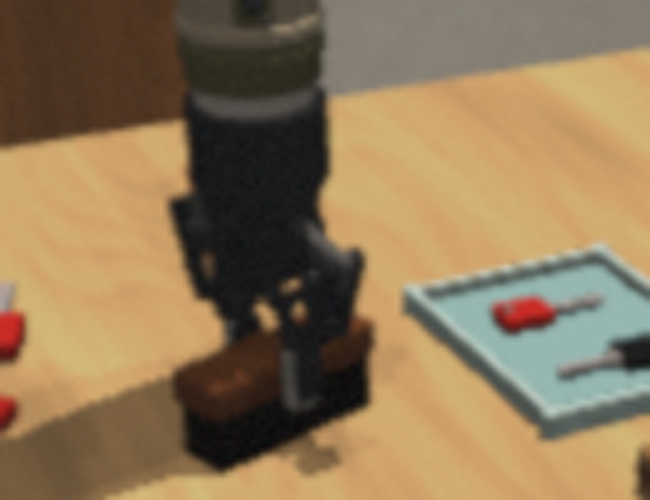

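```bash
python3 -m pendant '[[[0.2,0,0,-2,0,0,0],[0.2,0,0,-4,0,0,0],[0.2,0,0,-3,0,0,0],[0.2,0,0,0,0,0,7.7],[0.2,0,0,0,0,0,7.7],[0.2,0,0,0,0,0,0]]]'; python3 to.py 643 58 75 97.3
```

```text
time: 26.98
tcp_pos: [0.4066, 0.2509, 0.0863]
eef_rot: [-0.001, 0.663, 0.748, 0.001]
ft_force: [0.3, 0.1, -0.9]
width: 0.0388
t 26.98 turn [ 0.  -0.1 -0.4] shift_cm after turn [-22.13  21.     1.13] in current axes [-21.98  21.16   1.08] w 38.8 f [ 0.3  0.1 -0.9] yaw 96.9 tcp [406.6 250.9  86.3]
```

```bash
python3 -m pendant '[[[0.2,-4,4,0,0,0,-0.4],[0.2,-4,4,0,0,0,0],[0.2,-4,4,0,0,0,0],[0.2,-4,4,0,0,0,0],[0.2,-4,3.5,0,0,0,0],[0.2,-2,1.5,0,0,0,0],[0.2,0,0,0,0,0,0],[0.2,0,0,0,0,0,0]]]'; python3 to.py 643 58 75 97.3
```

```text
time: 27.98
tcp_pos: [0.6486, 0.0557, 0.0812]
eef_rot: [-0.003, 0.651, 0.759, -0.001]
ft_force: [-0.4, -0.3, -1.1]
width: 0.0393
t 27.98 turn [-0.3 -0.2  1.4] shift_cm after turn [ 0.3  -0.53  0.62] in current axes [ 0.31 -0.52  0.62] w 39.3 f [-0.4 -0.3 -1.1] yaw 98.7 tcp [648.6  55.7  81.2]
```

```bash
python3 -m pendant '[[[0.2,0.3,-0.5,1,-0.3,-0.2,1.4],[0.2,0,0,2.5,0,0,0],[0.2,0,0,2.5,0,0,0],[0.2,0,0,0.5,0,0,0],[0.2,0,0,0,0,0,0]]]'; python3 to.py 643 58 0 97.3;python3 - <<'E'
from h import *
s=snap('side');i=s['image'];cv2.imwrite('pics/c17.png',cv2.resize(i[150:280,290:450],None,fx=4.5,fy=4.5,interpolation=cv2.INTER_CUBIC))
E
```

```text
time: 28.6
tcp_pos: [0.6387, 0.0637, 0.0163]
eef_rot: [-0.001, 0.657, 0.754, 0.0]
ft_force: [0.3, -0.4, -0.9]
width: 0.0393
t 28.6 turn [-0.1 -0.1  0.6] shift_cm after turn [-0.62  0.36  1.63] in current axes [-0.62  0.35  1.63] w 39.3 f [ 0.3 -0.4 -0.9] yaw 97.9 tcp [638.7  63.7  16.3]
```

View pics/c17.png

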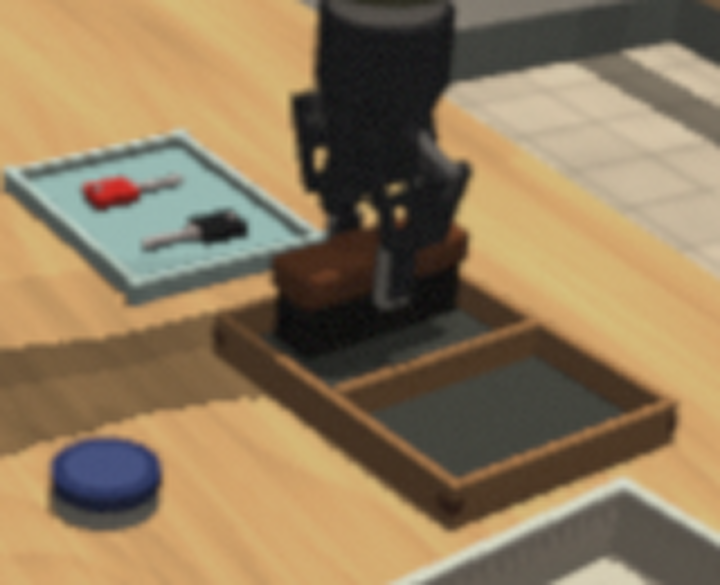

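```bash
python3 -m pendant '[[[0.2,-0.5,0.3,0.5,0,0,0.6],[0.2,0,0,0.7,0,0,0],[0.2,0,0,0.2,0,0,0],[0.2,0,0,0,0,0,0]]]'; python3 to.py 643 58 0 97.3
```

```text
time: 29.15
tcp_pos: [0.6445, 0.0587, 0.004]
eef_rot: [0.001, 0.661, 0.75, 0.001]
ft_force: [0.2, -0.1, -1.0]
width: 0.0391
t 29.15 turn [ 0.2 -0.1 -0. ] shift_cm after turn [-0.05 -0.16  0.4 ] in current axes [-0.05 -0.16  0.4 ] w 39.1 f [ 0.2 -0.1 -1. ] yaw 97.3 tcp [644.5  58.7   4. ]
```

Release opening 0.62 (about 53 mm, about 82 mm over the finger backs) stays inside the 101 mm bay.

```bash
python3 -m pendant '[[[0.2,0,0,0.4,0,0,0],[0.2,0,0,0.1,0,0,0],[0.2,0,0,0,0,0,0],[0.62,0,0,0,0,0,0],[0.62,0,0,0,0,0,0],[0.62,0,0,-3,0,0,0],[0.62,0,0,-5,0,0,0],[1,0,0,0,0,0,0]]]'; python3 to.py 437 -11.5 75 7.3;python3 - <<'E'
from h import *
s=snap('side');i=s['image'];cv2.imwrite('pics/c18.png',cv2.resize(i[150:280,290:450],None,fx=4.5,fy=4.5,interpolation=cv2.INTER_CUBIC))
E
```

```text
time: 30.15
tcp_pos: [0.6445, 0.0586, 0.0808]
eef_rot: [0.001, 0.661, 0.75, 0.001]
ft_force: [0.3, 0.2, 0.7]
width: 0.0695
t 30.15 turn [ 0.1 -0.2 90. ] shift_cm after turn [-21.47   4.31   0.58] in current axes [ -4.33 -21.47   0.52] w 69.5 f [0.3 0.2 0.7] yaw 97.3 tcp [644.5  58.6  80.8]
```

View pics/c18.png

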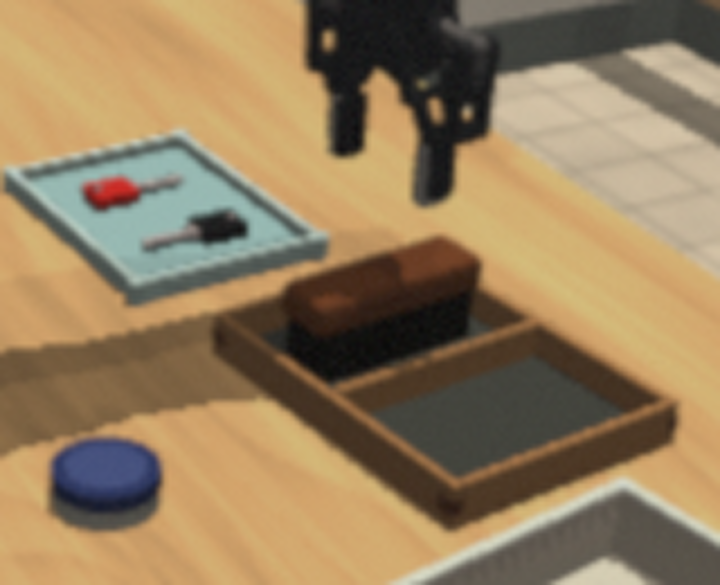

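The brush stands flat in the left bay. Now the tin, with the jaws turned along the box x.

```bash
python3 -m pendant '[[[1,0,0,0,0,0,10.5],[1,0,0,0,0,0,10.5],[1,0,0,0,0,0,10.5],[1,0,0,0,0,0,10.5],[1,0,0,0,0,0,10.5],[1,0,0,0,0,0,10.5],[1,0,0,0,0,0,10.5],[1,0,0,0,0,0,10.5]]]'; python3 to.py 437 -11.5 75 7.3
```

```text
time: 31.2
tcp_pos: [0.6342, 0.0589, 0.0646]
eef_rot: [-0.002, 0.995, 0.098, -0.011]
ft_force: [0.0, 0.2, -0.5]
width: 0.0857
t 31.2 turn [-0.3  1.2  3.9] shift_cm after turn [-20.46   4.47  -1.04] in current axes [-20.73   3.06  -0.64] w 85.7 f [ 0.   0.2 -0.5] yaw 11.2 tcp [634.2  58.9  64.6]
```

```bash
python3 -m pendant '[[[1,0,0,-0.5,0,1,3.9],[1,-5,1,-0.3,0,0,0],[1,-5,1,0,0,0,0],[1,-5,1,0,0,0,0],[1,-4,1,0,0,0,0],[1,-1,0.3,0,0,0,0],[1,0,0,0,0,0,0]]]'; python3 to.py 437 -11.5 0 7.3
```

```text
time: 32.08
tcp_pos: [0.4294, -0.009, 0.0632]
eef_rot: [-0.004, 0.998, 0.062, -0.009]
ft_force: [0.0, 0.1, 0.2]
width: 0.085
t 32.08 turn [-0.5  1.  -0.2] shift_cm after turn [0.72 0.34 6.32] in current axes [0.83 0.4  6.3 ] w 85.0 f [0.  0.1 0.2] yaw 7.1 tcp [429.4  -9.   63.2]
```

```bash
python3 -m pendant '[[[1,0.7,0.3,1,-0.5,1,0],[1,0,0,2,0,0,0],[1,0,0,2,0,0,0],[1,0,0,0,0,0,0],[1,0,0,0,0,0,0]]]'; python3 to.py 437 -11.5 -30 7.3;python3 - <<'E'
from h import *
s=snap('side');i=s['image'];cv2.imwrite('pics/c19.png',cv2.resize(i[170:290,250:400],None,fx=4.5,fy=4.5,interpolation=cv2.INTER_CUBIC))
E
```

```text
time: 32.7
tcp_pos: [0.4447, -0.0105, 0.0117]
eef_rot: [0.0, 0.998, 0.063, 0.003]
ft_force: [-0.3, 0.1, -0.4]
width: 0.0855
t 32.7 turn [ 0.  -0.3 -0.1] shift_cm after turn [-0.78 -0.    4.17] in current axes [-0.81 -0.    4.17] w 85.5 f [-0.3  0.1 -0.4] yaw 7.2 tcp [444.7 -10.5  11.7]
```

View pics/c19.png

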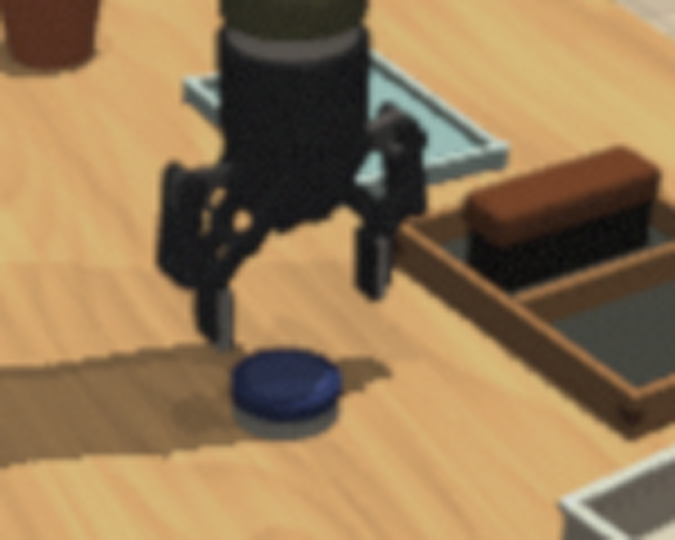

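```bash
python3 -m pendant '[[[1,-0.7,0,0.3,0,-0.3,0],[1,-0.1,0,0.3,0,0,0],[1,0,0,0,0,0,0]]]'; python3 to.py 437 -11.5 -30 7.3
```

```text
time: 33.12
tcp_pos: [0.4374, -0.0118, 0.0066]
eef_rot: [0.001, 0.998, 0.063, 0.001]
ft_force: [0.9, 0.6, 0.2]
width: 0.0851
t 33.12 turn [ 0.1 -0.2 -0.1] shift_cm after turn [-0.04 -0.03  3.66] in current axes [-0.05 -0.03  3.66] w 85.1 f [0.9 0.6 0.2] yaw 7.2 tcp [437.4 -11.8   6.6]
```

```bash
python3 -m pendant '[[[1,0,0,1,0,0,0],[1,0,0,1.2,0,0,0],[1,0,0,1,0,0,0],[1,0,0,0.3,0,0,0],[1,0,0,0,0,0,0]]]'; python3 to.py 437 -11.5 -30 7.3;python3 - <<'E'
from h import *
s=snap('side');i=s['image'];cv2.imwrite('pics/c20.png',cv2.resize(i[170:290,250:400],None,fx=4.5,fy=4.5,interpolation=cv2.INTER_CUBIC))
E
```

```text
time: 33.75
tcp_pos: [0.4371, -0.0118, -0.0313]
eef_rot: [0.0, 0.998, 0.063, 0.001]
ft_force: [-0.7, -0.3, 0.4]
width: 0.085
t 33.75 turn [ 0.1 -0.1 -0.1] shift_cm after turn [-0.   -0.03 -0.13] in current axes [-0.   -0.03 -0.13] w 85.0 f [-0.7 -0.3  0.4] yaw 7.2 tcp [437.1 -11.8 -31.3]
```

View pics/c20.png

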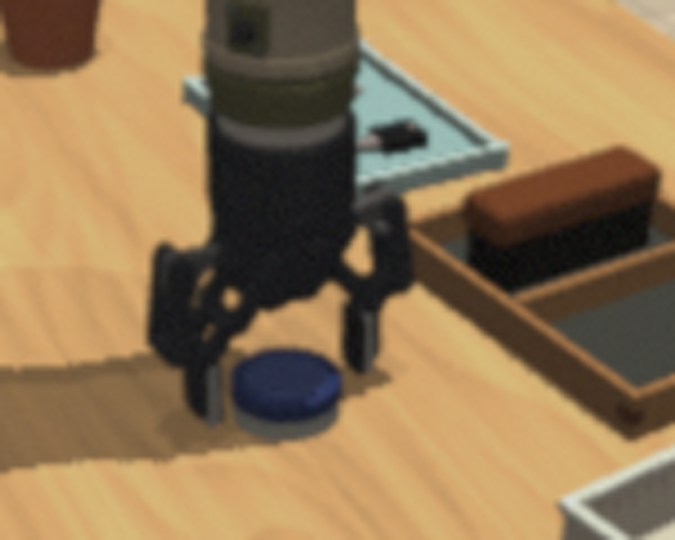

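```bash
python3 -m pendant '[[[0.5,0,0,0,0,0,0],[0.5,0,0,0,0,0,0],[0.5,0,0,0,0,0,0],[0.5,0,0,-2,0,0,0],[0.5,0,0,-4,0,0,0],[0.5,0,0,-4,0,0,0],[0.5,0,0,0,0,0,0]]]'; python3 to.py 657 -48 60 7.3
```

```text
time: 34.67
tcp_pos: [0.437, -0.0117, 0.0725]
eef_rot: [0.001, 0.998, 0.063, 0.001]
ft_force: [-0.5, -0.5, -1.3]
width: 0.0577
t 34.67 turn [ 0.1 -0.2 -0.1] shift_cm after turn [21.36  6.4   1.25] in current axes [21.37  6.36  1.32] w 57.7 f [-0.5 -0.5 -1.3] yaw 7.2 tcp [437.  -11.7  72.5]
```

```bash
python3 -m pendant '[[[0.5,5,1.5,0,0,0,0],[0.5,5,1.5,0,0,0,0],[0.5,5,1.5,0,0,0,0],[0.5,4,1.2,0,0,0,0],[0.5,2,0.6,0,0,0,0],[0.5,0,0,0,0,0,0],[0.5,0,0,0,0,0,0]]]'; python3 to.py 657 -48 0 7.3;python3 - <<'E'
from h import *
s=snap('side');i=s['image'];cv2.imwrite('pics/c21.png',cv2.resize(i[170:290,290:440],None,fx=4.5,fy=4.5,interpolation=cv2.INTER_CUBIC))
E
```

```text
time: 35.55
tcp_pos: [0.652, -0.0474, 0.0611]
eef_rot: [-0.001, 0.998, 0.063, -0.005]
ft_force: [-0.8, 0.1, -0.6]
width: 0.0582
t 35.55 turn [-0.2  0.6 -0.1] shift_cm after turn [0.49 0.12 6.11] in current axes [0.56 0.14 6.11] w 58.2 f [-0.8  0.1 -0.6] yaw 7.2 tcp [652.  -47.4  61.1]
```

View pics/c21.png

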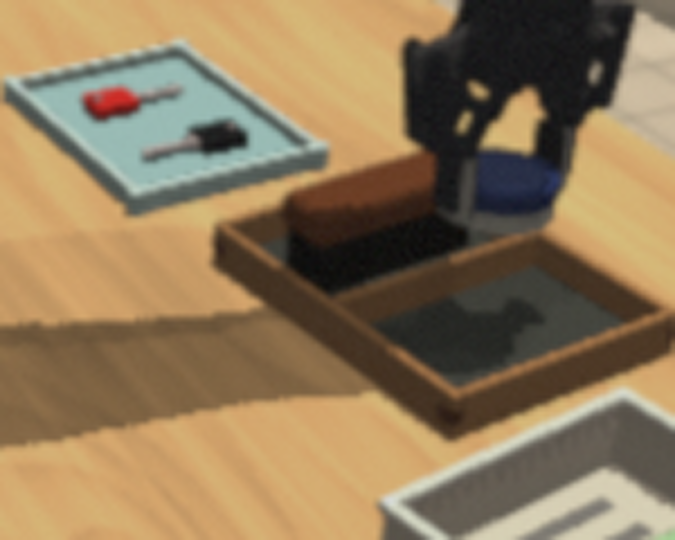

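```bash
python3 -m pendant '[[[0.5,0.5,0.1,1.5,-0.2,0.6,0],[0.5,0,0,2,0,0,0],[0.5,0,0,2,0,0,0],[0.5,0,0,0,0,0,0],[0.5,0,0,0,0,0,0]]]'; python3 to.py 657 -48 -25 7.3
```

```text
time: 36.22
tcp_pos: [0.6525, -0.0466, 0.0067]
eef_rot: [0.0, 0.998, 0.063, -0.0]
ft_force: [0.0, 0.0, -0.4]
width: 0.0577
t 36.23 turn [ 0.   0.  -0.1] shift_cm after turn [0.43 0.2  3.17] in current axes [0.43 0.2  3.17] w 57.7 f [ 0.   0.  -0.4] yaw 7.2 tcp [652.5 -46.6   6.7]
```

```bash
python3 -m pendant '[[[0.5,0.4,0.2,1,0,0,0],[0.5,0,0,1,0,0,0],[0.5,0,0,0.7,0,0,0],[0.5,0,0,0.2,0,0,0],[0.5,0,0,0,0,0,0]]]'; python3 to.py 657 -48 -25 7.3
```

```text
time: 36.85
tcp_pos: [0.658, -0.0484, -0.0226]
eef_rot: [0.0, 0.998, 0.063, 0.001]
ft_force: [0.2, 0.7, -0.6]
width: 0.058
t 36.85 turn [ 0.1 -0.1 -0.1] shift_cm after turn [-0.1  -0.05  0.24] in current axes [-0.1  -0.05  0.24] w 58.0 f [ 0.2  0.7 -0.6] yaw 7.2 tcp [658.  -48.4 -22.6]
```

```bash
python3 -m pendant '[[[0.5,0,0,0.25,0,0,0],[0.5,0,0,0,0,0,0],[0.85,0,0,0,0,0,0],[0.85,0,0,0,0,0,0],[0.85,0,0,-3,0,0,0],[0.85,0,0,-5,0,0,0],[0.85,0,0,-5,0,0,0]]]';python3 -m pendant '[[[0.85,-5,0,-3,0,0,0],[0.85,-5,0,-3,0,0,0],[0.85,-5,0,-2,0,0,0],[0.85,-5,0,-2,0,0,0],[0.85,-5,0,0,0,0,0],[0.85,0,0,0,0,0,0]]]'; python3 to.py 300 -48 150 7.3;python3 - <<'E'
from h import *
s=snap('side','side9.png');s=snap('top','top9.png')
E
```

```text
time: 37.72
tcp_pos: [0.6547, -0.0477, 0.1039]
eef_rot: [-0.001, 0.998, 0.063, -0.003]
ft_force: [1.8, 0.3, 0.0]
width: 0.0727
time: 38.48
tcp_pos: [0.4042, -0.0808, 0.2122]
eef_rot: [0.002, 0.998, 0.063, 0.003]
ft_force: [1.9, -0.8, 0.4]
width: 0.0727
t 38.48 turn [ 0.3 -0.4 -0. ] shift_cm after turn [-9.92 -4.58  6.22] in current axes [-9.96 -4.6   6.14] w 72.7 f [ 1.9 -0.8  0.4] yaw 7.3 tcp [404.2 -80.8 212.2]
```

View pics/side9.png

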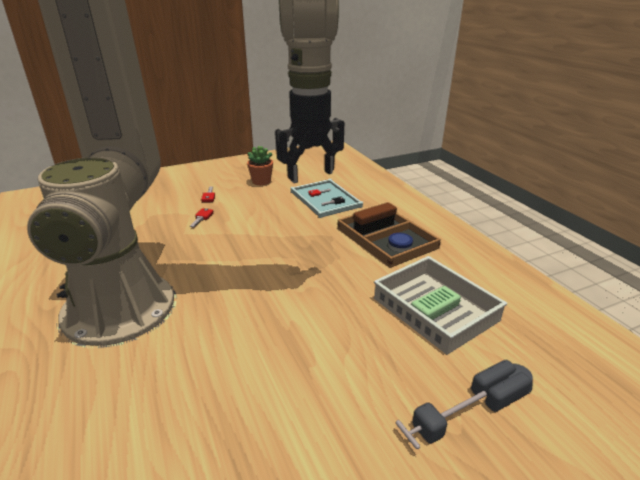

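View pics/top9.png

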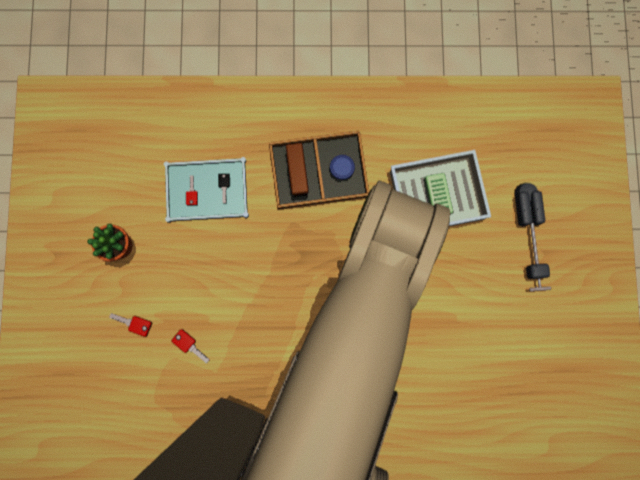

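Everything is in place in both views. Before handing in, I'll check the heights from depth.

```bash
python3 -m pendant '[[[0.85,0,0,0,0,0,0],[0.85,0,0,0,0,0,0],[0.85,0,0,0,0,0,0],[0.85,0,0,0,0,0,0]]]'; python3 - <<'E'
from h import *
s=snap('top');P=cloud(s)
A=load('top')
for n,(u,v),h,(c,yaw) in (('red',(192,199),.017,((606,272.5),4)),('black',(224,180),.017,((606,272.5),4)),('brush',(297,170),.061,((650,5),7.3)),('tin',(342,167),.028,((650,5),7.3)),('deod',(439,194),.030,((590,-277),10.5))):
    b=P[v-4:v+5,u-4:u+5,2]; w=plane(s,u,v,h)[:2]*1000; d=w-np.array(c); t=np.radians(yaw)
    print(n,'top z',np.round(np.median(b)*1000,1),'expect',h*1000,'local',np.round([d[0]*np.cos(t)+d[1]*np.sin(t),-d[0]*np.sin(t)+d[1]*np.cos(t)],0))
print(env.observe()['time'])
a=cv2.imread('pics/top0.png').astype(int);b=s['image'].astype(int)
for n,(x0,y0,x1,y1) in dict(plant=(80,215,140,270),str=(505,175,560,300)).items(): print(n,np.abs(a-b)[y0:y1,x0:x1].mean())
E
```

```text
time: 39.08
tcp_pos: [0.4105, -0.0816, 0.2118]
eef_rot: [0.002, 0.998, 0.065, 0.004]
ft_force: [-0.8, -0.3, 0.0]
width: 0.0726
red top z 17.4 expect 17.0 local [-21.  36.]
black top z 17.3 expect 17.0 local [ 19. -42.]
brush top z 61.5 expect 61.0 local [-3. 52.]
tin top z 28.8 expect 28.0 local [ -1. -55.]
deod top z 30.6 expect 30.0 local [-1. -1.]
39.125
plant 5.518585858585858
str 6.054351515151515
```

```bash
python3 -c "
from rig import env
print(env.close_job())"
```

```text
the job is handed in; nothing more can be done
None
```

I finished the whole tidy and handed the job in at about 39 s; no verdict was reported.

- **Keys:** the red key (the smallest of the three red ones) and the black key lie flat, side by side in the glass tray. I lowered each to the tray floor before opening the fingers.
- **Oak box:** the brush stands bristles down in the left bay, and the tin sits lid up in the right bay.
- **Bin:** the deodorizer lies flat, vents up.

**Last checks:** every object's top height is within 1 mm of where it should rest, and every position is well inside its limits. The stretcher, plant and other red keys look unmoved from the first pictures.

**What disagreed:** the real fingertips sit about 30 mm higher than the reported tool position. My first attempt on the deodorizer therefore closed above the case without touching it. I measured the offset from the side camera and corrected for it from then on.

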